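Short freezing cassette from behind the tall one, into the code reader

ROBOT

A 7-joint arm with a two-finger parallel gripper is mounted at the origin on the work surface. World frame = base frame: x ahead of the robot, y to its left, z up, the work surface at z = 0. Lengths are in m, angles in rad, forces in N, time in s.
With the tool pointing down it reaches from about 0.425 to 0.925 m from the base axis. Payload 6.8 kg.
Tool frame: the origin (TCP) lies at the very end of the fingers, on their centre line; the grasp point (between the pads) lies 19 mm behind it; y points along the fingers, z is the direction in which the jaws open and shut, and the axes are right-handed (so a half turn about y gives the same grasp; the last joint's range is limited). The gripper opens to 85 mm and grips with 20 to 120 N. Pads are 22 mm wide; open, the fingers measure 114 mm over their backs; the gripper's body (76 mm by 85 mm) begins 54 mm behind the grasp point. The pads swing forward as they close: fully open they stand 13 mm farther back than shut.
Start: joints at [1.241, 0.477, 0.022, 1.555, -0.011, 1.109, -0.083], TCP at [0.148, -0.658, 0.209] pointing down, gripper open.
Joint ranges: [-2.96, 2.96], [-0.34, 2.1], [-1.41, 1.46], [0.24, 2.44], [-1.37, 4.51], [0.17, 1.92], [-2.96, 2.96]. Speed limits (rad/s): [2.39, 2.39, 3.14, 3.14, 3.14, 3.14, 3.14].

INTERFACE

Orientations are given as a rotation vector (axis times angle).
In Python, from bench import r gives the robot as it stands.
- The arm moves only by the tool drive_tool, never from a script. Its argument "series" is a list of rows, each a list of 7 numbers: the shift along the tool's x, y, z in mm, then the turn, a rotation vector about the tool's x, y, z in degrees, then the finger opening in mm, from 0 to 85.4. In form: [[tx, ty, tz, wx, wy, wz, grip], ...]. A call has 1 to 5 rows; each row is the pose to reach, as a shift and turn from the pose measured when the call began, along the tool's axes at that moment; what a row does not reach only later rows make up. A row lasts 1/10 s, in which the tool goes at most 50 mm and 8.59 degrees, less where a joint would pass 70% of its speed; a pose out of reach is approached as far as the arm can. A call with a gripper value outside its range is refused whole. The fingers move at their own pace and stop on an object; "squeeze" is the grip in N (left out, the last holds). Time passes only in rows, so rows that repeat a pose let the fingers close. It gives the time, the measured TCP pose, the force and the opening at its end, in the units of the state.
- r.get_obs(): the state, without advancing time (a new reading comes with each control period).
- r.grab_frame(name): name is "scene" or "top" or "wrist"; returns a dict with "frame" (420x560x3 uint8, blue, green, red), "intrinsics" (3x3 intrinsics, pixels), "rvec" (rotation vector, rad) and "tvec" (3), from world to camera coordinates, as OpenCV has them. Camera axes: x right, y down, z forward; pixel columns grow to the right and rows downward; lengths in m; the calibration is good to about 2 mm. A picture is of the moment at which its call begins. There is no depth.
- r.hand_in(): hands the job in, once; it reports no verdict.
The state is a dict: "clock": time; "joints": joint angles; "qvel": joint speeds; "tau": joint torques, N m; "tcp_pos": TCP position; "orientation": TCP orientation; "contact_force": force on the tool from outside, world axes, zero at the start; "moment": the same for the moment, N m; "grip_width": finger opening in m.
Only numpy, scipy, OpenCV 4.12 (cv2) and the standard library are available. Lean on these libraries where they do the work, as an engineer would, in place of code of your own. Each camera call takes 0.05 s, during which the arm holds its last target.

TASK

Tip the tall front cassette forward so that it leans on the rack's front rail, and leave it there in the rack; then draw out the short cassette that stood behind it. Set the short cassette down gently in the reading stand, flat against the back plate, slide it along the ledge until its side edge just touches the side guide, and let go with it standing square in that corner. Leave the canister, the vial box and the forceps where they are.

Things in the scene. Friction and masses are not known exactly. Their poses are not given: they have to be found in the camera images.
- rack: Fixed stainless rack, 110 (x) x 150 (y) mm, yawed up to 20 deg. Origin: on the table, about under its middle; z up, +x to its rear, y along the rails. Floor top 6 mm up; side sheets 52 mm high (68 at the rear) at y = +-73 mm. Two places, each for one cassette: the tall one's foot stands in a slot between two 6 mm high ribs (x = -9 to +4), the short one's behind the rear rib (x = 8 to 21).
- front_rail (a point): Middle of the rack's front rail: 8 mm round bar along y at x = -29, 48 mm up. Tipped past upright, the tall cassette falls onto it and then leans forward about 22 deg by its own weight, leaving about 65 mm between the two cassettes at the short one's top.
- rear_rail (a point): Middle of the rack's rear rail: 8 mm round bar along y at x = 38, 61 mm up. The short cassette leans back on it; the rail touches it about 58 mm up its height, and above 63 mm its rear is free.
- tall_cassette: Tall cassette in the front place: flat bare aluminium case, 10 thick (own x) x 130 wide (own y) x 155 high (own z) mm, about 0.3 kg. Origin: middle of its lower edge; own z runs up it, own +x is its rear face. It leans back 17 deg on the short one's top edge, with no finger gap there, and its top stands 40 mm above the short one's. Its foot is held between ribs: pull its top forward to tip it.
- tall_top (a point): Middle of the tall cassette's top edge, 155 mm up its own z from its origin.
- short_cassette: The wanted cassette, hidden behind the tall one: same plain aluminium make, 10 thick (own x) x 100 wide (own y) x 105 high (own z) mm, about 0.15 kg. Origin: middle of its lower edge; own z runs up it, own +x is its rear face. It leans back 14 deg. Grip the upper 35 mm across the thickness. Front and rear are alike; it may stand in the reader either way round.
- cradle: Cradle of the fixed reading stand: a corner reclined 20 deg. Axes recline with it: z up the back plate, x square to that plate towards its rear, y along the ledge. Origin: on the line where ledge and back plate meet, 32 mm above the table. A cassette in place has its lower edge on z = 0, rear face on x = 0 and its +y side edge on the side guide: its origin is at x = -5, z = 0, and y = 50 mm short of the guide.
- ledge (a point): Middle of the ledge's front edge, (-16, -67, 0) mm in the cradle frame. The ledge is the plane z = 0, 16 mm deep, y = -165 to 30. On its +y end stands the side guide: an upright stop 50 mm high, 13 mm deep (x = -14 to 0), its face towards -y, firmly clamped by a small screw behind it. Its face is set anywhere from y = -30 to 0; the state does not report where: feel or look for it.
- back_plate (a point): A point on the back plate's top edge, (0, -34, 60) mm in the cradle frame. The plate is the plane x = 0, 60 mm high, y = -98 to 30, so a cassette in place has its upper part and its free (-y) side edge clear of it. The cream reader housing behind it reaches only 60 mm above the table.
- canister: Bystander: upright steel canister, 61 mm across, 110 mm high, with a bent strap handle up to 178 mm. Origin: centre of its underside.
- vial_box: Bystander: cardboard vial box with white lid, 78 x 78 x 52 mm. Origin: centre of its underside.
- forceps: Bystander: steel forceps lying flat, 206 x 25 x 10 mm. Origin: centre of its underside.
There are look-alikes about, which are no part of the job. Leave any yellow look-alike of the short_cassette alone. What is shaped like the tall_cassette but blue is not meant.

How it is judged:
By the outcome, as a careful person would: the job done as asked, in the order asked, and still so for the second after the job is handed in, with the robot touching nothing.
It also fails if it takes over 64 s, if anything falls off the work surface, if the arm or the gripper's body presses on something with over 40 N, if the wrist force passes 120 N, or if a joint passes its speed limit or range.

## Working session

There is one attempt and no reset: what is moved stays moved. The work goes in short steps, Python scripts to look and compute and a tool call to move; the robot and the scene stay as the last step left them, time stands still between calls to the robot, and variables do not carry over. Pictures are saved under pics/ and viewed, and the job is handed in when it is done.

Besides the shell and the picture viewer there is one more tool, called after ">>>" by a JSON object that holds its "fn" and its "kwargs". drive_tool: Moves the arm, as the interface text tells. Its arguments: {"type":"object","properties":{"series":{"type":"array","items":{"type":"array","items":{"type":"number"}}},"squeeze":{"type":"number"}},"required":["series"]}

```bash
ls; mkdir -p pics
python3 - <<'E'
from bench import r
import cv2
o=r.get_obs()
for k,v in o.items(): print(k,v)
for n in ["scene","top","wrist"]:
    f=r.grab_frame(n); cv2.imwrite(f"pics/{n}0.png",f["frame"]); print(n,f["intrinsics"],f["rvec"],f["tvec"])
    import numpy as np, pickle
    pickle.dump(f,open(f"pics/{n}0.pkl","wb"))
E
```

```text
pics
clock 0.0
joints [ 1.24091882  0.47782017  0.0222912   1.55644119 -0.0114907   1.10927993
 -0.08313392]
qvel [-0.00148029  0.00191419  0.00077641 -0.00080488 -0.00040268 -0.00047926
 -0.00234554]
tau [-7.22855602e-04 -5.96454406e+01  1.60778582e+00 -2.81197000e+01
  1.24153990e-02  9.40399943e-03 -2.56235012e-06]
tcp_pos [ 0.14834883 -0.65785688  0.20791568]
orientation [-0.23468037  2.10617445 -2.10237937]
contact_force [ 0.35578426  0.02718617 -0.30807834]
moment [ 0.00292964 -0.01683394  0.00522998]
grip_width 0.08544557561033435
scene [[416.45242431   0.         278.98206365]
 [  0.         416.45242431 209.72015316]
 [  0.           0.           1.        ]] [ 1.93887007  1.04792307 -0.5628338 ] [-0.25782987 -0.12387419  1.58519249]
top [[426.62679728   0.         275.55945221]
 [  0.         426.62679728 212.93473673]
 [  0.           0.           1.        ]] [ 2.18437178 -2.14297352  0.1157397 ] [-0.02032983  0.5173076   1.36723493]
wrist [[363.96441209   0.         278.15220301]
 [  0.         363.96441209 210.52057515]
 [  0.           0.           1.        ]] [-2.25919296  1.80502658  0.27946374] [-0.67265692 -0.04087752  0.37932409]
```

View pics/scene0.png

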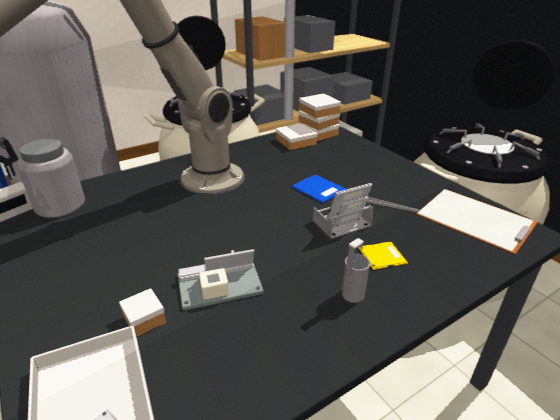

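View pics/top0.png

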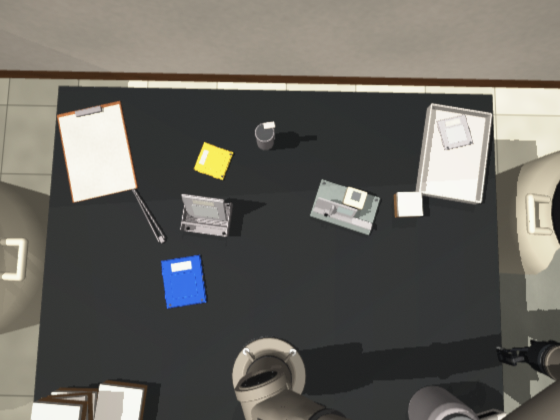

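View pics/wrist0.png

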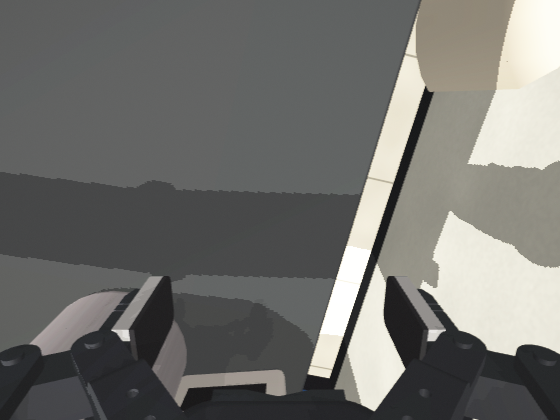

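```bash
cat > h.py <<'E'
import numpy as np, cv2, pickle
from scipy.spatial.transform import Rotation as R
def load(p): return pickle.load(open(p,"rb"))
def cam(f):
    Rm=cv2.Rodrigues(np.array(f["rvec"],float))[0]; t=np.array(f["tvec"],float).ravel(); return Rm,t,np.array(f["intrinsics"])
def ray(f,uv):
    Rm,t,K=cam(f); d=Rm.T@np.linalg.solve(K,np.array([uv[0],uv[1],1.0])); return -Rm.T@t,d/np.linalg.norm(d)
def onz(f,uv,z):
    c,d=ray(f,uv); return c+d*(z-c[2])/d[2]
def proj(f,P):
    Rm,t,K=cam(f); p=(Rm@np.atleast_2d(P).T).T+t; p=p@K.T; return p[:,:2]/p[:,2:]
def tri(f1,u1,f2,u2):
    c1,d1=ray(f1,u1);c2,d2=ray(f2,u2)
    s=np.linalg.lstsq(np.stack([d1,-d2],1),c2-c1,rcond=None)[0]
    a=c1+s[0]*d1;b=c2+s[1]*d2; return (a+b)/2,np.linalg.norm(a-b)
def crop(f,x0,y0,w,h,s,out):
    cv2.imwrite(out,cv2.resize(f["frame"][y0:y0+h,x0:x0+w],None,fx=s,fy=s,interpolation=cv2.INTER_CUBIC))
def snap(name,tag):
    from bench import r
    f=r.grab_frame(name); pickle.dump(f,open(f"pics/{tag}.pkl","wb")); return f
def pose():
    from bench import r
    o=r.get_obs(); return np.array(o["tcp_pos"]),R.from_rotvec(o["orientation"]),o
E
python3 - <<'E'
from h import *
t=load("pics/top0.pkl");s=load("pics/scene0.pkl")
crop(t,165,180,80,70,10,"pics/t_rack.png");crop(t,300,170,90,70,8,"pics/t_cr.png")
crop(s,295,170,100,80,8,"pics/s_rack.png");crop(s,165,235,110,80,7,"pics/s_cr.png")
for f in(t,s):print(-cam(f)[0].T@cam(f)[1])
E
```

```text
[ 0.36503255 -0.01564919  1.41557697]
[ 1.3058726  -0.55387135  0.76326901]
```

View pics/t_rack.png

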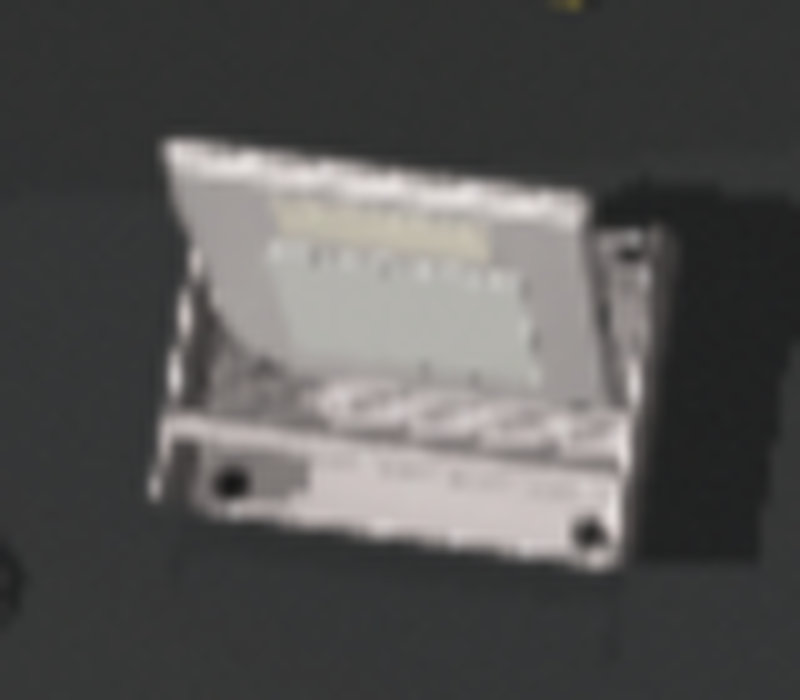

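View pics/t_cr.png

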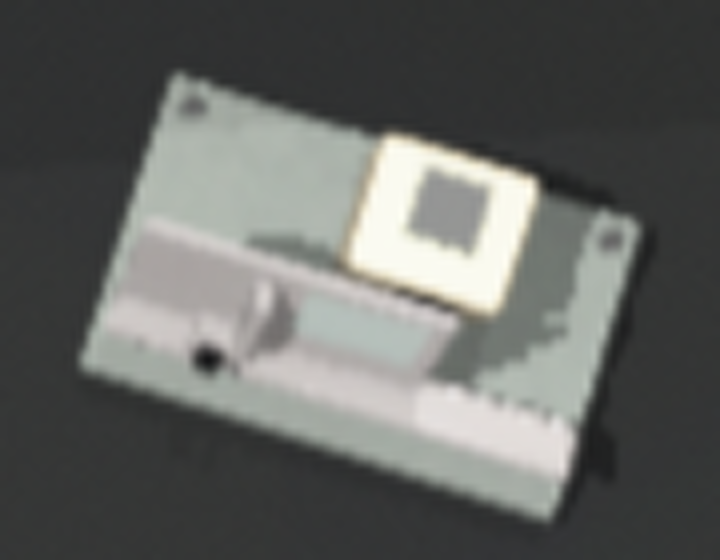

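View pics/s_rack.png

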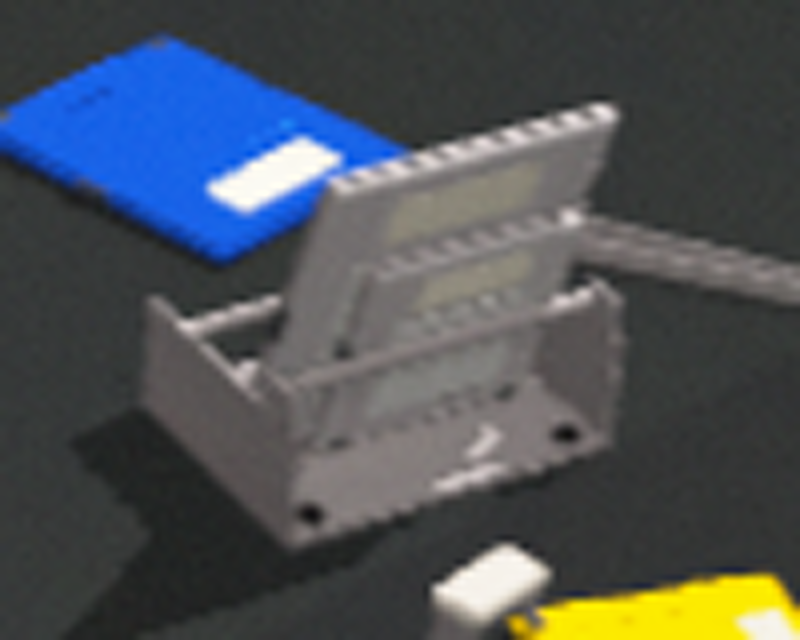

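View pics/s_cr.png

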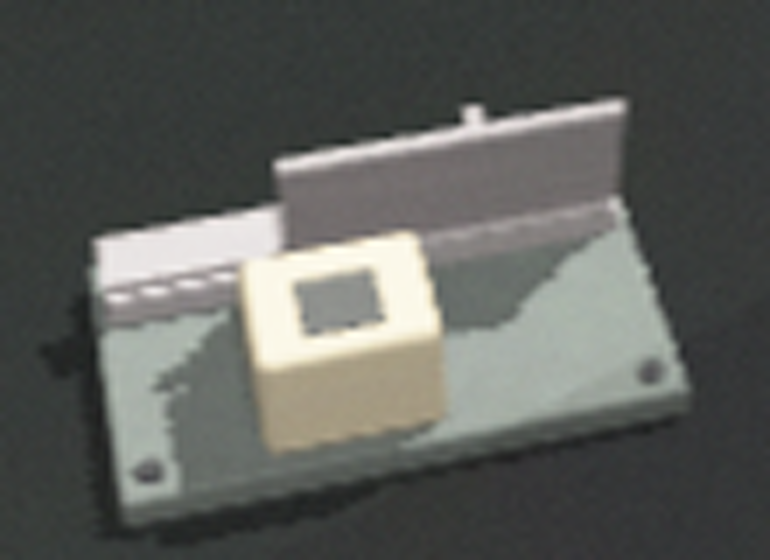

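Run:
```python
from h import *
t=load("pics/top0.pkl");s=load("pics/scene0.pkl")
T=lambda x,y:((x+.5)/10-.5+165,(y+.5)/10-.5+180)
S=lambda x,y:((x+.5)/8-.5+295,(y+.5)/8-.5+170)
C=lambda x,y:((x+.5)/8-.5+300,(y+.5)/8-.5+170)
D=lambda x,y:((x+.5)/7-.5+165,(y+.5)/7-.5+235)
a,e=tri(t,T(165,140),s,S(617,115));print("tall top +y rear",a,e)
b,e=tri(t,T(590,192),s,S(345,192));print("tall top -y rear",b,e)
d=a-b;print(np.linalg.norm(d),np.degrees(np.arctan2(-d[0],d[1])))
# rear rail ends/front rail via sides: cradle plate top
a,e=tri(t,C(145,218),s,D(625,102));print("plate top +y",a,e)
b,e=tri(t,C(460,318),s,D(278,163));print("plate top -y",b,e)
d=a-b;print(np.linalg.norm(d),np.degrees(np.arctan2(-d[0],d[1])))
# rack front bottom corners at table
print(onz(t,T(180,512),0.006),onz(t,T(612,565),0.006))
```

```text
tall top +y rear [0.55666536 0.27287913 0.15144596] 0.0013640336991334314
tall top -y rear [0.54503094 0.14726008 0.15267017] 0.0046100747528968495
0.12616261584156058 -5.291447236809444
plate top +y [ 0.5645489  -0.14148933  0.08951918] 0.0009879063416947337
plate top -y [ 0.52744572 -0.26435591  0.09032957] 0.0019736263329033143
0.12834913499330586 -16.803234941517513
[0.45488673 0.29631481 0.006     ] [0.44008629 0.15276266 0.006     ]
```

```bash
cat >> h.py <<'E'
def rel(Pt,Rt):
    "shift mm along tool axes, rotvec deg to reach target world pose"
    p,Rc,o=pose(); return np.round(Rc.inv().apply(Pt-p)*1000,1),np.round(np.degrees((Rc.inv()*Rt).as_rotvec()),2)
def tooldown(yaw,tilt=0,flip=False):
    "tool y down, z along horizontal dir at yaw(deg); tilt: lean so that tool back goes towards +z dir by tilt deg"
    z=np.array([np.cos(np.radians(yaw)),np.sin(np.radians(yaw)),0]); 
    a=np.array([0,0,1.]);th=np.radians(tilt)
    y=-(a*np.cos(th)+z*np.sin(th)); zz=z*np.cos(th)-a*np.sin(th)
    if flip: zz=-zz
    x=np.cross(y,zz); return R.from_matrix(np.stack([x,y,zz],1))
E
python3 - <<'E'
from h import *
p,Rc,o=pose();print(Rc.as_matrix().round(3))
for fl in(0,1):
    print(rel(np.array([.5,-.4,.25]),tooldown(-5.5,0,fl)),rel(np.array([.52,.21,.25]),tooldown(-5.5,0,fl)))
f=load("pics/wrist0.pkl");Rm,t,K=cam(f);c=-Rm.T@t
print("cam in tool",Rc.inv().apply(c-p), (Rc.inv().as_matrix()@Rm.T).round(3))
E
```

```text
[[-0.975 -0.     0.22 ]
 [-0.22   0.001 -0.975]
 [ 0.    -1.    -0.001]]
(array([-399.8,  -41.7, -174.4]), array([ 7.000e-02, -7.179e+01, -4.000e-02])) (array([-553.5,  -40.9, -765. ]), array([ 7.000e-02, -7.179e+01, -4.000e-02]))
(array([-399.8,  -41.7, -174.4]), array([5.0000e-02, 1.0821e+02, 8.0000e-02])) (array([-553.5,  -40.9, -765. ]), array([5.0000e-02, 1.0821e+02, 8.0000e-02]))
cam in tool [-0.07512732 -0.1646269  -0.00137873] [[-0.     0.954  0.3  ]
 [ 0.001 -0.3    0.954]
 [ 1.     0.001 -0.   ]]
```

>>> {"fn": "drive_tool", "kwargs": {"series": [[-46,-8,-20,0,-8,0,85],[-92,-16,-40,0,-16,0,85],[-138,-24,-60,0,-24,0,85],[-184,-32,-80,0,-32,0,85],[-230,-40,-100,0,-40,0,85]]}}

```text
clock: 0.65
tcp_pos: [0.3487, -0.5108, 0.2479]
orientation: [-0.831, 1.668, -1.665]
contact_force: [0.7, -0.4, 0.4]
grip_width: 0.0849
```

Run:
```python
from h import *
p,Rc,o=pose();print(o['clock'],p,o['joints'],o['contact_force'])
print(rel(np.array([.50,-.0,.28]),tooldown(-5.5)),rel(np.array([.52,.21,.28]),tooldown(-5.5)))
```

```text
0.65 [ 0.3487272  -0.51079675  0.24785448] [ 1.0212726   0.36170587 -0.1968342   1.64052569  0.07548128  1.14828631
  0.16050274] [ 0.7070497  -0.35615192  0.38199001]
(array([-499.1,  -31.5, -186.4]), array([  0.06, -31.47,  -0.06])) (array([-678.9,  -31.3, -296.7]), array([  0.06, -31.47,  -0.06]))
```

>>> {"fn": "drive_tool", "kwargs": {"series": [[-46,-6,-18,0,-7,0,85],[-92,-12,-36,0,-14,0,85],[-138,-18,-54,0,-20,0,85],[-184,-24,-72,0,-26,0,85],[-230,-30,-90,0,-31.5,0,85]]}}

```text
clock: 1.15
tcp_pos: [0.415, -0.2714, 0.2782]
orientation: [-1.164, 1.277, -1.275]
contact_force: [1.0, 0.4, -0.6]
grip_width: 0.0853
```

Run:
```python
from h import *
p,Rc,o=pose();print(o['clock'],p,o['joints'],o['contact_force'])
f=snap("wrist","w_cr");cv2.imwrite("pics/w_cr.png",f["frame"])
print(rel(np.array([.53,.0,.28]),tooldown(-5.5)),rel(np.array([.53,.24,.28]),tooldown(-5.5)))
```

```text
1.15 [ 0.41503849 -0.27144577  0.27818265] [ 0.8372686   0.14500862 -0.42331411  1.86165945  0.06427796  1.14962653
  0.30012391] [ 0.9631272   0.41938108 -0.57695346]
(array([-270.1,    0.8,   91. ]), array([-0.08,  1.14, -0.24])) (array([-509.4,    1.8,   72.8]), array([-0.08,  1.14, -0.24]))
```

View pics/w_cr.png

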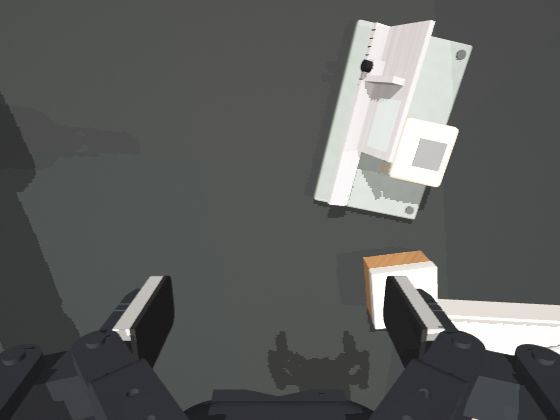

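>>> {"fn": "drive_tool", "kwargs": {"series": [[-49,0,9,0,0,0,85],[-98,0,18,0,0,0,85],[-147,0,27,0,0,0,85],[-196,0,36,0,0.5,0,85],[-245,0,45,0,1,0,85]]}}

```text
clock: 1.7
tcp_pos: [0.4795, -0.0304, 0.2807]
orientation: [-1.159, 1.279, -1.277]
contact_force: [0.8, 0.0, -0.8]
grip_width: 0.0847
```

Run:
```python
from h import *
p,Rc,o=pose();print(o['clock'],p,o['joints'],o['contact_force'])
f=snap("wrist","w_r1");cv2.imwrite("pics/w_r1.png",f["frame"])
crop(load("pics/w_cr.pkl"),300,0,190,240,3,"pics/w_cr_c.png")
print(rel(np.array([.53,.18,.28]),tooldown(-5.5)),rel(np.array([.53,.24,.28]),tooldown(-5.5)))
```

```text
1.7 [ 0.47948992 -0.03041112  0.28070911] [ 0.51862379  0.13409808 -0.63225313  1.8808416   0.08297026  1.15123249
 -0.23786184] [ 0.79357499  0.04884329 -0.83545587]
(array([-203.9,    3.3,   31.8]), array([-0.2 ,  0.66, -0.51])) (array([-263.7,    3.8,   26.7]), array([-0.2 ,  0.66, -0.51]))
```

View pics/w_r1.png

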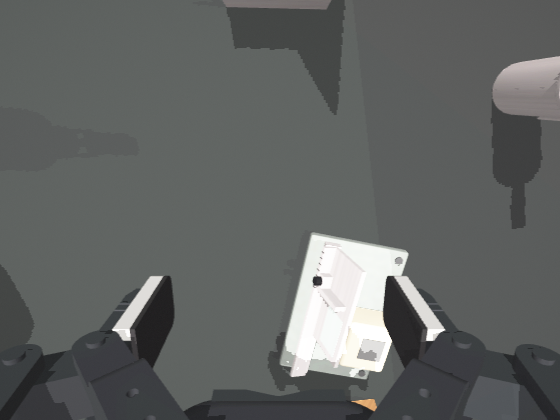

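View pics/w_cr_c.png

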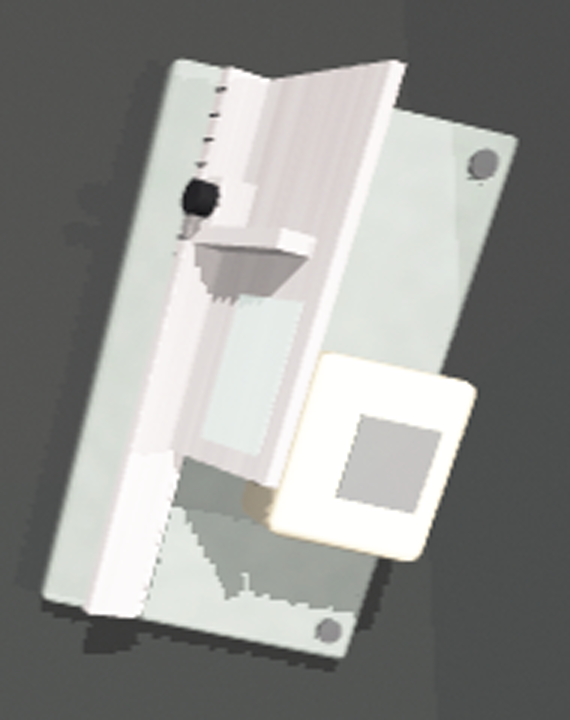

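>>> {"fn": "drive_tool", "kwargs": {"series": [[-48,0,6,0,0,0,85],[-96,0,12,0,0,0,85],[-144,0,18,0,0,0,85],[-192,0,24,0,0,0,85],[-240,-3,28,0,0.6,0,85]]}}

```text
clock: 2.25
tcp_pos: [0.5291, 0.2139, 0.2859]
orientation: [-1.154, 1.281, -1.275]
contact_force: [0.4, -1.0, -0.1]
grip_width: 0.0848
```

Run:
```python
from h import *
p,Rc,o=pose();print(o['clock'],p,o['joints'],o['contact_force'])
f=snap("wrist","w_r2");cv2.imwrite("pics/w_r2.png",f["frame"])
```

```text
2.25 [0.52908984 0.21386668 0.28585426] [ 0.10874764  0.32426716 -0.75204266  1.6810177   0.2293157   1.22075564
 -0.7913743 ] [ 0.40542965 -1.01178173 -0.12890714]
```

View pics/w_r2.png

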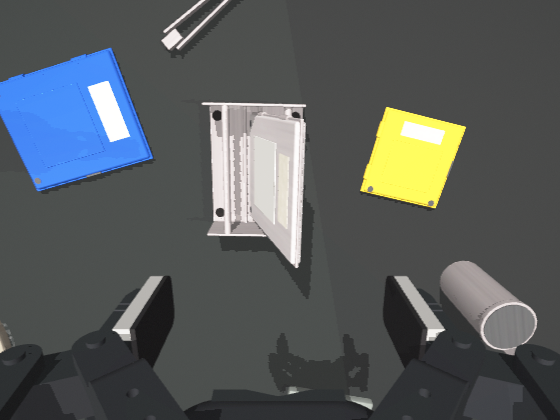

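Run:
```python
from h import *
crop(load("pics/w_r2.pkl"),195,95,130,180,4.4,"pics/w_r2c.png")
```

```text
(no output)
```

View pics/w_r2c.png

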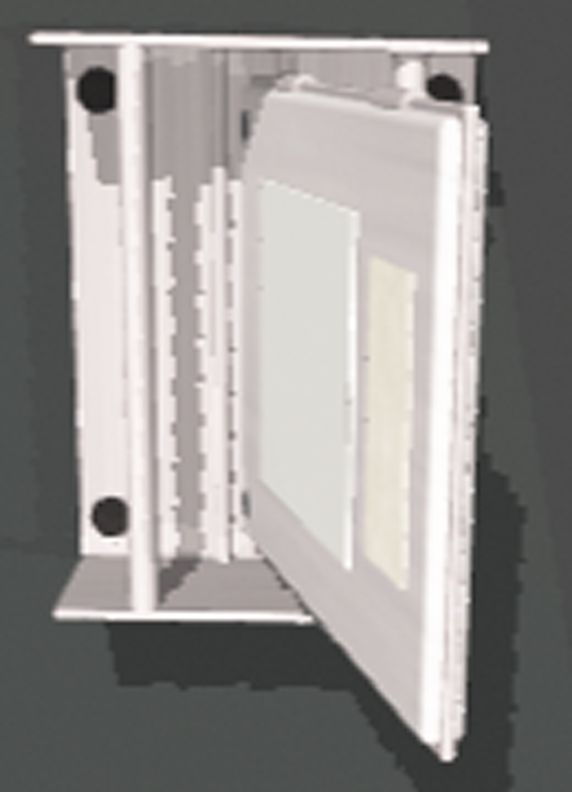

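Run:
```python
from h import *
f=load("pics/w_r2.pkl")
W=lambda x,y:((x+.5)/4.4-.5+195,(y+.5)/4.4-.5+95)
def line(n,a,b,z):
    A=onz(f,W(*a),z);B=onz(f,W(*b),z);d=A-B;print(n,A.round(4),B.round(4),"mid",((A+B)/2).round(4),"len",np.linalg.norm(d).round(4),"yaw",np.degrees(np.arctan2(-d[0],d[1])).round(2)); return (A+B)/2
fe=line("front top",(438,115),(421,738),.157)
re=line("rear top",(487,125),(462,756),.154)
fr=line("front rail",(128,46),(147,608),.050)
line("floor front",(64,52),(80,555),.006)
line("sideL",(30,38),(488,47),.052)
```

```text
front top [0.5459 0.2727 0.157 ] [0.5324 0.1518 0.157 ] mid [0.5391 0.2122 0.157 ] len 0.1216 yaw -6.38
rear top [0.5547 0.2699 0.154 ] [0.5403 0.1456 0.154 ] mid [0.5475 0.2077 0.154 ] len 0.1251 yaw -6.59
front rail [0.4772 0.2897 0.05  ] [0.4622 0.1465 0.05  ] mid [0.4697 0.2181 0.05  ] len 0.144 yaw -5.99
floor front [0.4537 0.2898 0.006 ] [0.437  0.1491 0.006 ] mid [0.4454 0.2195 0.006 ] len 0.1418 yaw -6.77
sideL [0.4544 0.2938 0.052 ] [0.5633 0.2812 0.052 ] mid [0.5088 0.2875 0.052 ] len 0.1096 yaw 83.41
```

```bash
cat >> h.py <<'E'
RO=np.array([.4995,.214,0]);RY=-6.5
def rk(x,y,z):  # mm in rack frame -> world m
    return RO+R.from_euler('z',RY,degrees=True).apply(np.array([x,y,z])/1000)
E
python3 - <<'E'
from h import *
print(rel(rk(42,0,125),tooldown(RY)))
E
```

```text
(array([ 16.7, 161.8,  14. ]), array([-0.19,  1.52, -0.93]))
```

>>> {"fn": "drive_tool", "kwargs": {"series": [[17,40,14,0,1.5,-1,55],[17,80,14,0,1.5,-1,55],[17,115,14,0,1.5,-1,55],[17,145,14,0,1.5,-1,55],[17,160,14,-0.2,1.5,-1,55]]}}

```text
clock: 2.8
tcp_pos: [0.5397, 0.2073, 0.1239]
orientation: [-1.159, 1.294, -1.293]
contact_force: [0.6, 0.8, -0.3]
grip_width: 0.055
```

Run:
```python
from h import *
p,Rc,o=pose();print(o['clock'],p,o['contact_force'],o['grip_width'])
print(rel(rk(42,0,125),tooldown(RY)),rel(rk(-53,0,125),tooldown(RY)))
f=snap("wrist","w_r3");cv2.imwrite("pics/w_r3.png",f["frame"])
```

```text
2.8 [0.53974906 0.20730593 0.12385784] [ 0.59859051  0.8238429  -0.27628749] 0.05499232995458712
(array([-2.1, -1.2,  1.2]), array([0.24, 0.01, 0.2 ])) (array([ -2.1,  -0.8, -93.8]), array([0.24, 0.01, 0.2 ]))
```

View pics/w_r3.png

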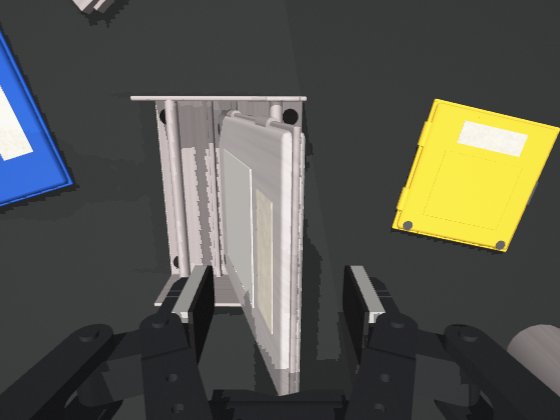

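>>> {"fn": "drive_tool", "kwargs": {"series": [[-1,0,-12,0,0,0,55],[-2,0,-24,0,0,0,55],[-2,0,-34,0,0,0,55],[-2,0,-44,0,0,0,55],[-2,0,-54,0,0,0,55]]}}

```text
clock: 3.35
tcp_pos: [0.4853, 0.2156, 0.124]
orientation: [-1.159, 1.294, -1.292]
contact_force: [-0.3, 0.4, -0.2]
grip_width: 0.0547
```

Run:
```python
from h import *
p,Rc,o=pose();print(o['clock'],p,o['contact_force'],o['grip_width'])
print(rel(rk(-53,0,125),tooldown(RY)))
f=snap("wrist","w_r4");cv2.imwrite("pics/w_r4.png",f["frame"])
```

```text
3.35 [0.48531117 0.21557055 0.1239577 ] [-0.29832947  0.42289964 -0.21822879] 0.05465996776940442
(array([ -0.1,  -0.9, -38.7]), array([0.24, 0.03, 0.21]))
```

View pics/w_r4.png

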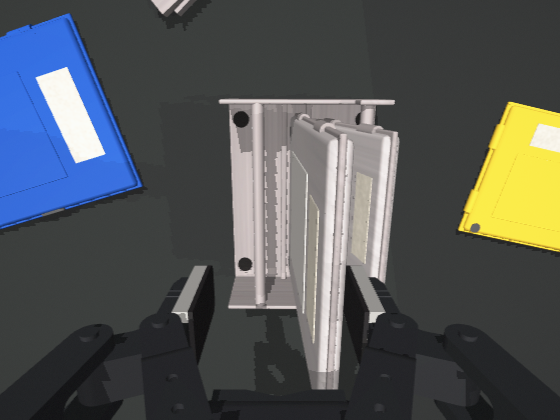

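>>> {"fn": "drive_tool", "kwargs": {"series": [[0,0,-10,0,0,0,55],[0,0,-20,0,0,0,55],[0,0,-29,0,0,0,55],[0,0,-37,0,0,0,55],[0,0,-42,0,0,0,55]]}}

```text
clock: 3.9
tcp_pos: [0.4409, 0.2205, 0.1239]
orientation: [-1.162, 1.293, -1.291]
contact_force: [-0.3, -0.4, 0.1]
grip_width: 0.0549
```

Run:
```python
from h import *
p,Rc,o=pose();print(o['clock'],p,o['contact_force'],o['grip_width'])
f=snap("wrist","w_r5");cv2.imwrite("pics/w_r5.png",f["frame"])
f=snap("scene","s_5");crop(f,295,150,100,90,8,"pics/s_5.png")
```

```text
3.9 [0.44091373 0.22053987 0.1239026 ] [-0.29604236 -0.35736875  0.14324426] 0.05494697675072827
```

View pics/w_r5.png

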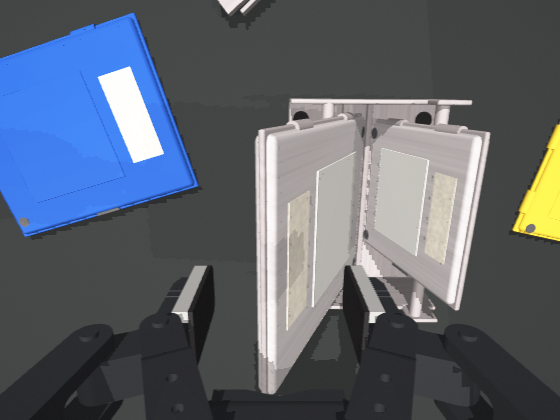

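View pics/s_5.png

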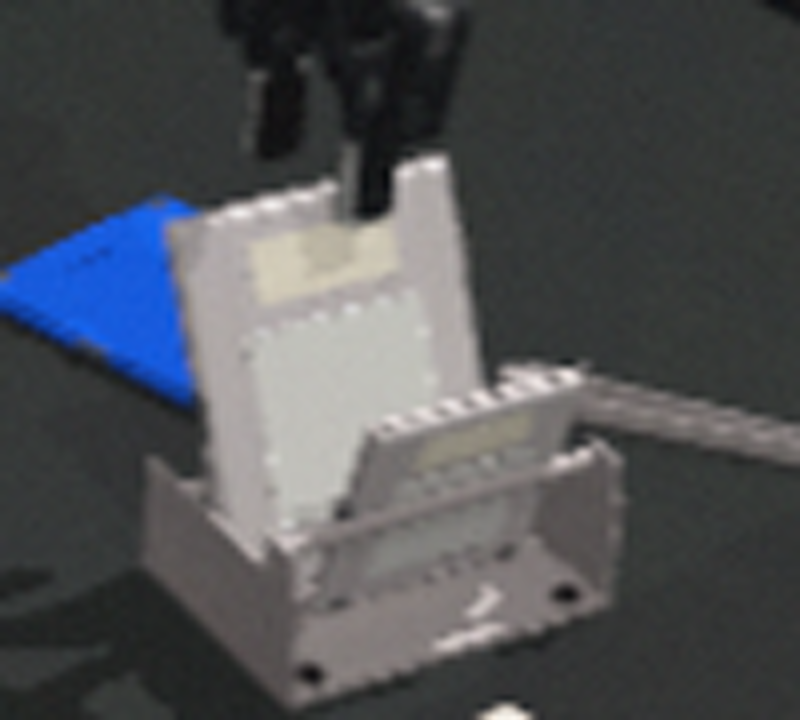

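Run:
```python
from h import *
crop(load("pics/w_r5.pkl"),360,95,140,220,3.5,"pics/w_r5c.png")
print(rel(rk(-53,0,250),tooldown(RY)),rel(rk(20,0,250),tooldown(RY)))
```

```text
(array([   0.5, -126.1,    5. ]), array([0.33, 0.14, 0.27])) (array([   0.7, -126.5,   78. ]), array([0.33, 0.14, 0.27]))
```

View pics/w_r5c.png

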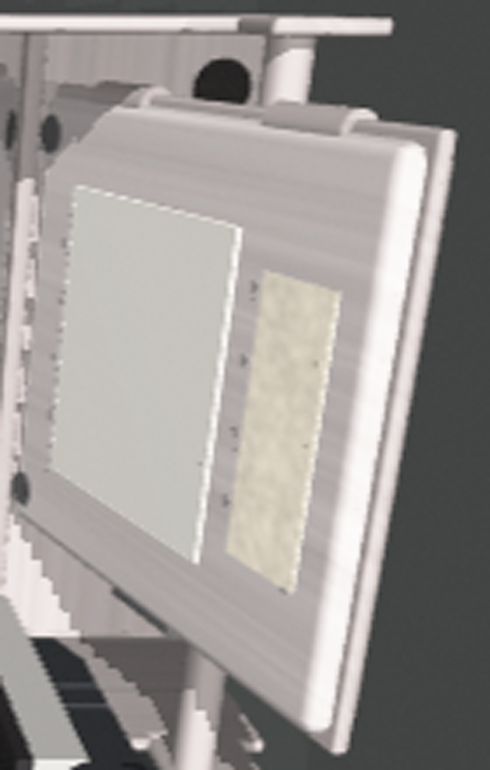

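>>> {"fn": "drive_tool", "kwargs": {"series": [[0,-35,0,0,0,0,55],[0,-70,0,0,0,0,55],[0,-105,10,0,0,0,55],[0,-115,40,0,0,0,55],[0,-115,70,0,0,0,55]]}}

```text
clock: 4.5
tcp_pos: [0.5138, 0.2137, 0.2414]
orientation: [-1.157, 1.29, -1.292]
contact_force: [-0.6, 1.1, 0.1]
grip_width: 0.0549
```

Run:
```python
from h import *
p,Rc,o=pose();print(o['clock'],p,o['contact_force'],o['grip_width'])
f=snap("wrist","w_r6");cv2.imwrite("pics/w_r6.png",f["frame"]);crop(f,170,80,170,230,3.2,"pics/w_r6c.png")
```

```text
4.5 [0.51382574 0.21372455 0.24139395] [-0.57469519  1.09922624  0.11087637] 0.05486447798475437
```

View pics/w_r6.png

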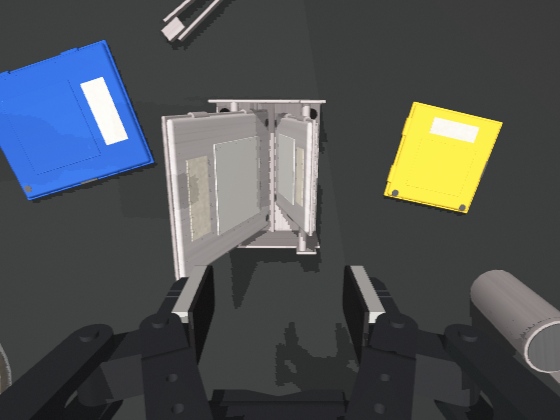

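View pics/w_r6c.png

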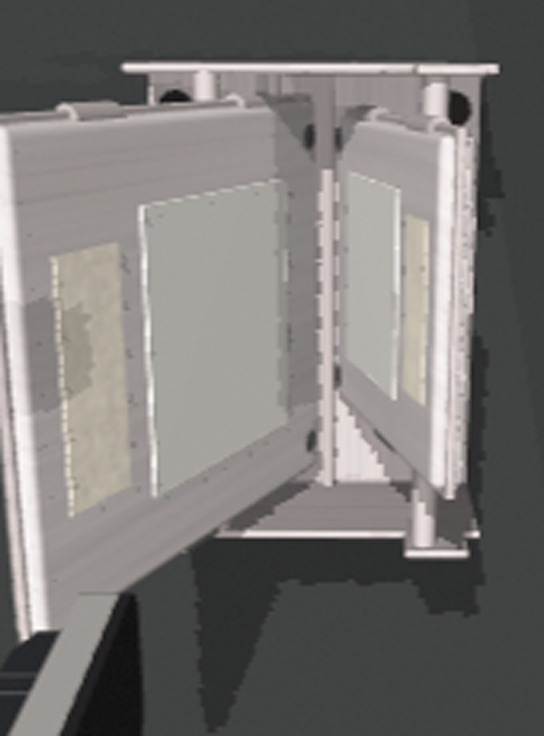

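Run:
```python
from h import *
def mk(x0,y0,s): return lambda x,y:((x+.5)/s-.5+x0,(y+.5)/s-.5+y0)
W6=mk(170,80,3.2);W5=mk(360,95,3.5)
f6=load("pics/w_r6.pkl");f5=load("pics/w_r5.pkl")
rki=lambda P:R.from_euler('z',-RY,degrees=True).apply(P-RO)*1000
for n,f,W,a,b,z in[("f6",f6,W6,(445,130),(438,492),.110),("r6",f6,W6,(467,130),(453,497),.108),("f5",f5,W5,(400,145),(315,730),.110),("r5",f5,W5,(453,133),(340,752),.108)]:
    A=onz(f,W(*a),z);B=onz(f,W(*b),z);d=A-B
    print(n,rki((A+B)/2).round(1),np.linalg.norm(d).round(4),np.degrees(np.arctan2(-d[0],d[1])).round(2))
for a,b in[((445,130),(400,145)),((438,492),(315,730)),((467,130),(453,133)),((453,497),(340,752))]:
    P,e=tri(f6,W6(*a),f5,W5(*b));print(rki(P).round(1),e.round(4))
# front rail & tall top check
for a,b in [((4,118),(20,640))]:
    A=onz(f6,W6(*a),.150);B=onz(f6,W6(*b),.150);print("tall top front",rki(A).round(1),rki(B).round(1))
```

```text
f6 [ 36.6  12.5 110. ] 0.0957 -6.03
r6 [ 41.6  11.3 108. ] 0.0978 -6.81
f5 [ 34.   13.2 110. ] 0.0918 -5.45
r5 [ 40.9  11.3 108. ] 0.0985 -6.92
[ 36.7  59.2 103.2] 0.0015
[ 37.8 -37.1 104. ] 0.0013
[ 42.   60.3 106.5] 0.0003
[ 41.3 -38.5 106.7] 0.0006
tall top front [-61.   65.1 150. ] [-67.8 -59.1 150. ]
```

Run:
```python
from h import *
zc=np.array([np.sin(np.radians(14)),0,np.cos(np.radians(14))])
g=np.array([30.4,11,79.6])
print(rel(rk(*(g+120*zc)),tooldown(RY,14)),rel(rk(*g),tooldown(RY,14)))
```

```text
(array([-11.8,  43.6,  40.3]), array([-13.97,  -0.18,   0.14])) (array([-12. , 160.1,  11.4]), array([-13.97,  -0.18,   0.14]))
```

>>> {"fn": "drive_tool", "kwargs": {"series": [[-6,0,30,-7,0,0,42],[-12,44,40,-14,0,0,42],[-12,80,31,-14,0,0,42],[-12,100,26,-14,0,0,42],[-12,110,24,-14,0,0,42]]}}

```text
clock: 5.05
tcp_pos: [0.5421, 0.2194, 0.1265]
orientation: [-1.326, 1.485, -1.159]
contact_force: [-1.2, -0.0, 0.8]
grip_width: 0.0421
```

Run:
```python
from h import *
p,Rc,o=pose();print(o['clock'],p,o['contact_force'],o['grip_width'])
f=snap("wrist","w_r7");cv2.imwrite("pics/w_r7.png",f["frame"])
g=np.array([30.4,11,79.6])
print(rel(rk(*g),tooldown(RY,14)))
```

```text
5.05 [0.54209328 0.21942546 0.12649903] [-1.21391742 -0.02477249  0.83411066] 0.04214880554868971
(array([-0.9, 48.4,  0.8]), array([ 0.26, -0.19,  0.21]))
```

View pics/w_r7.png

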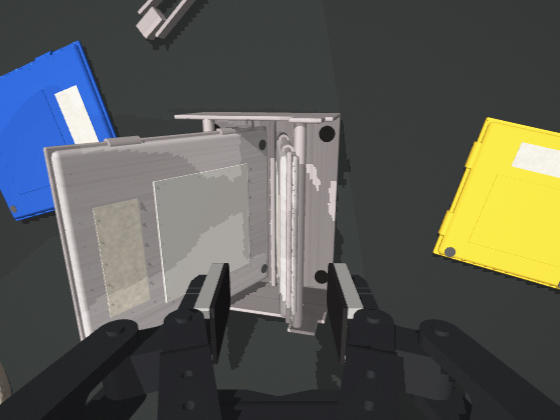

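Run:
```python
from h import *
crop(load("pics/w_r7.pkl"),200,105,150,230,3.4,"pics/w_r7c.png")
```

```text
(no output)
```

View pics/w_r7c.png

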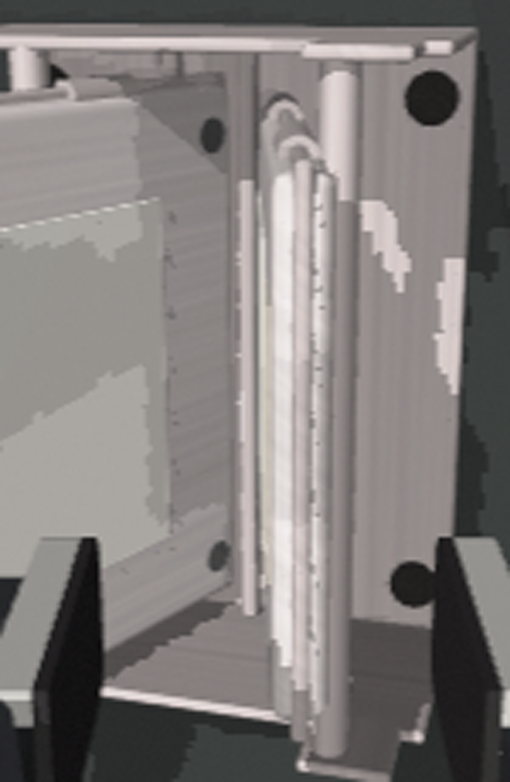

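Run:
```python
from h import *
f=load("pics/w_r7.pkl")
rki=lambda P:R.from_euler('z',-RY,degrees=True).apply(P-RO)*1000
for x,y in[(302,165),(300,700),(333,180),(325,715),(271,175),(285,700)]:
    print(rki(onz(f,((x+.5)/3.4-.5+200,(y+.5)/3.4-.5+105),.1085)).round(1))
```

```text
[ 40.8  60.4 108.5]
[ 41.  -29.8 108.5]
[ 45.5  58.4 108.5]
[ 45.3 -32.  108.5]
[ 36.1  58.8 108.5]
[ 38.3 -30.2 108.5]
```

>>> {"fn": "drive_tool", "kwargs": {"series": [[-1,15,4,0,0,0,42],[-1,30,4,0,0,0,42],[-1,42,4,0,0,0,42],[-1,48,4,0,0,0,42],[-1,48,4,0,0,0,42]]}}

```text
clock: 5.6
tcp_pos: [0.5334, 0.221, 0.0785]
orientation: [-1.328, 1.485, -1.159]
contact_force: [0.1, -0.3, 0.9]
grip_width: 0.042
```

Run:
```python
from h import *
p,Rc,o=pose();print(o['clock'],p,o['contact_force'],o['grip_width'])
f=snap("wrist","w_r8");cv2.imwrite("pics/w_r8.png",f["frame"])
print(rel(rk(33.5,11,79.6),tooldown(RY,14)))
```

```text
5.6 [0.53343232 0.2209564  0.07852985] [ 0.12134678 -0.32290348  0.85082089] 0.04197353126458161
(array([ 0.1, -0.4, -0.1]), array([ 0.27, -0.19,  0.22]))
```

View pics/w_r8.png

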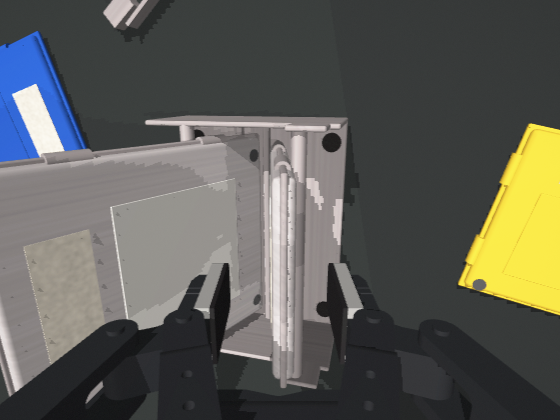

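>>> {"fn": "drive_tool", "kwargs": {"series": [[0,0,0,0,0,0,16],[0,0,0,0,0,0,12],[0,0,0,0,0,0,8],[0,0,0,0,0,0,5],[0,0,0,0,0,0,5]], "squeeze": 35}}

```text
clock: 6.15
tcp_pos: [0.5346, 0.2215, 0.0798]
orientation: [-1.325, 1.484, -1.159]
contact_force: [2.5, 0.2, 5.2]
grip_width: 0.0087
```

Run:
```python
from h import *
p,Rc,o=pose();print(o['clock'],p,o['contact_force'],o['moment'],o['grip_width'])
f=snap("wrist","w_r9");cv2.imwrite("pics/w_r9.png",f["frame"])
```

```text
6.15 [0.53461351 0.22145847 0.07981461] [2.46682355 0.17821924 5.22951924] [-0.04202697 -0.18312331  0.06198351] 0.008661687390875684
```

View pics/w_r9.png

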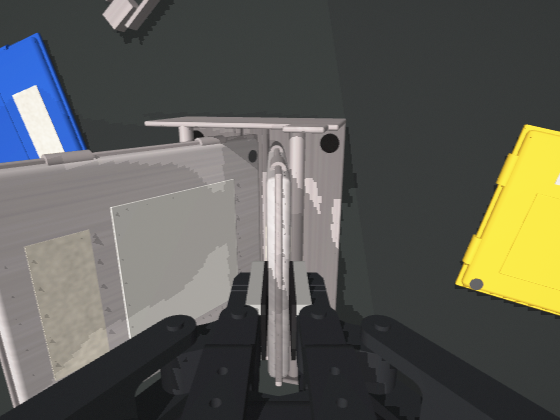

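>>> {"fn": "drive_tool", "kwargs": {"series": [[0,-6,0,0,0,0,5],[0,-16,0,0,0,0,5],[0,-36,0,0,0,0,5],[0,-66,0,0,0,0,5],[0,-100,0,0,0,0,5]], "squeeze": 60}}

```text
clock: 6.7
tcp_pos: [0.5585, 0.2185, 0.1773]
orientation: [-1.328, 1.485, -1.159]
contact_force: [0.8, -0.1, -1.1]
grip_width: 0.0079
```

Run:
```python
from h import *
p,Rc,o=pose();print(o['clock'],p,o['contact_force'],o['moment'],o['grip_width'],o['joints'])
f=snap("wrist","w_r10");cv2.imwrite("pics/w_r10.png",f["frame"])
t=load("pics/top0.pkl");print("canister",onz(t,(264,140),.11))
# cradle geometry from w_cr
W=lambda x,y:((x+.5)/3-.5+300,(y+.5)/3-.5)
c=load("pics/w_cr.pkl")
z=.032+.06*np.cos(np.radians(20))
A=onz(c,W(405,62),z);B=onz(c,W(271,488),z);d=A-B
print("plate",A,B,np.linalg.norm(d),np.degrees(np.arctan2(-d[0],d[1])))
A=onz(c,W(228,68),.032-.016*np.sin(np.radians(20)));B=onz(c,W(88,612),.032-.016*np.sin(np.radians(20)));d=A-B
print("ledge front",A,B,np.linalg.norm(d),np.degrees(np.arctan2(-d[0],d[1])))
```

```text
6.7 [0.55849039 0.2185055  0.17734014] [ 0.77512686 -0.12758106 -1.0858764 ] [ 0.03357166 -0.40774202  0.00995014] 0.007897184412803527 [ 0.06309221  0.61749796 -0.70222447  1.55081882  0.2362591   1.30672161
 -0.78187443]
canister [0.73813085 0.02995486 0.11      ]
plate [ 0.56239985 -0.14308328  0.08838156] [ 0.52345158 -0.26533729  0.08838156] 0.12830826768478534 -17.671090236744636
ledge front [ 0.52663854 -0.13044293  0.02652768] [ 0.46908025 -0.32086577  0.02652768] 0.19893168108743278 -16.818263720069496
```

View pics/w_r10.png

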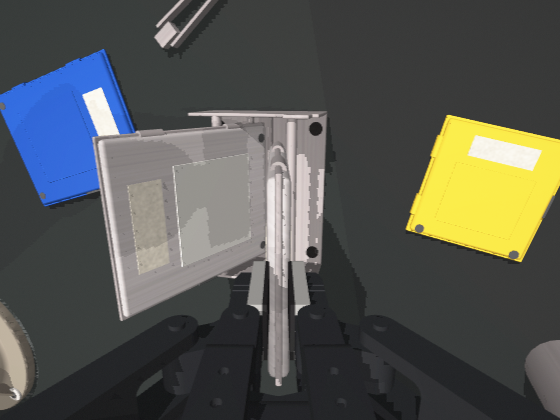

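```bash
cat >> h.py <<'E'
CO=np.array([.5335,-.1655,.032]);CY=-17.1
def crR(): return R.from_euler('z',CY,degrees=True)*R.from_euler('y',20,degrees=True)
def cr(x,y,z): return CO+crR().apply(np.array([x,y,z])/1000)
def cri(P): return crR().inv().apply(P-CO)*1000
def onpl(f,uv,n,d):  # plane in cradle frame: n.(p)=d mm
    c,dd=ray(f,uv); c=cri(c); dd=crR().inv().apply(dd); return c+dd*(d-n@c)/(n@dd)
E
python3 - <<'E'
from h import *
W=lambda x,y:((x+.5)/3-.5+300,(y+.5)/3-.5)
c=load("pics/w_cr.pkl")
for u in[(195,243),(278,250),(315,255),(310,238)]: print("guide z50",onpl(c,W(*u),np.array([0,0,1.]),50).round(1))
for u in[(232,303),(270,300)]: print("guide bottom z0",onpl(c,W(*u),np.array([0,0,1.]),0).round(1))
print(rel(cr(-20,-90,145),tooldown(CY,20)))
E
```

```text
guide z50 [-46.6 -31.3  50. ]
guide z50 [-17.  -27.2  50. ]
guide z50 [ -3.  -25.7  50. ]
guide z50 [ -6.6 -21.4  50. ]
guide bottom z0 [  6.  -42.8   0. ]
guide bottom z0 [ 21.7 -38.7   0. ]
(array([480.4,   1.1,  31.3]), array([-6.16,  9.94,  3.03]))
```

>>> {"fn": "drive_tool", "kwargs": {"series": [[45,-20,-5,0,0,0,5],[90,-25,-8,0,0,0,5],[138,-25,-8,-1,2,0,5],[186,-25,-4,-2,3,1,5],[234,-25,0,-3,4,1,5]]}}

```text
clock: 7.25
tcp_pos: [0.5408, -0.0155, 0.2084]
orientation: [-1.307, 1.581, -1.176]
contact_force: [1.0, 0.4, -1.8]
grip_width: 0.0077
```

Run:
```python
from h import *
p,Rc,o=pose();print(o['clock'],p,o['contact_force'],o['grip_width'],o['joints'])
print(rel(cr(-20,-115,150),tooldown(CY,20)))
```

```text
7.25 [ 0.54078512 -0.01549559  0.208386  ] [ 1.03158013  0.3569187  -1.84060742] 0.007717519137330659 [ 0.42534066  0.51719315 -0.6586093   1.62218881  0.19978225  1.3812324
 -0.46615613]
(array([266.4,  16. ,  47.8]), array([-3.18,  5.84,  2.06]))
```

>>> {"fn": "drive_tool", "kwargs": {"series": [[48,0,8,-1,1,0,5],[96,0,16,-2,2,1,5],[144,0,24,-3,4,2,5],[192,5,34,-3,6,2,5],[238,10,44,-3,6,2,5]]}}

```text
clock: 7.75
tcp_pos: [0.5339, -0.2593, 0.1866]
orientation: [-1.263, 1.715, -1.208]
contact_force: [0.6, 0.7, -1.7]
grip_width: 0.0077
```

Run:
```python
from h import *
p,Rc,o=pose();print(o['clock'],p,o['contact_force'],o['grip_width'],o['joints'],cri(p))
print(rel(cr(-20,-115,150),tooldown(CY,20)))
f=snap("wrist","w_c1");cv2.imwrite("pics/w_c1.png",f["frame"])
f=snap("scene","s_c1");crop(f,140,150,160,170,4,"pics/s_c1.png")
```

```text
7.75 [ 0.53387511 -0.25928489  0.18664221] [ 0.56020955  0.73881693 -1.65666884] 0.007727198483736337 [ 0.68356523  0.62924861 -0.53237321  1.47080143  0.26704725  1.47202167
 -0.19255119] [-26.64037773 -89.52864731 154.87050016]
(array([25.4,  4.9,  6.7]), array([-0.21, -0.28,  0.04]))
```

View pics/w_c1.png

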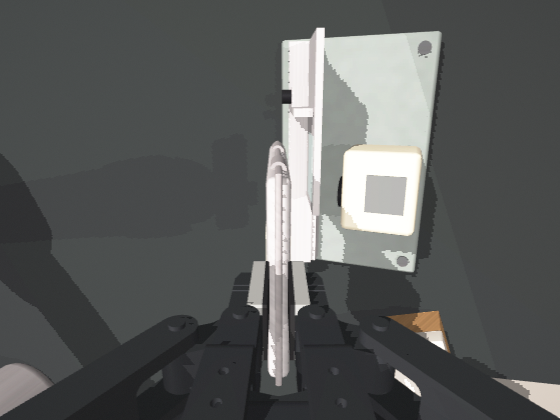

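View pics/s_c1.png

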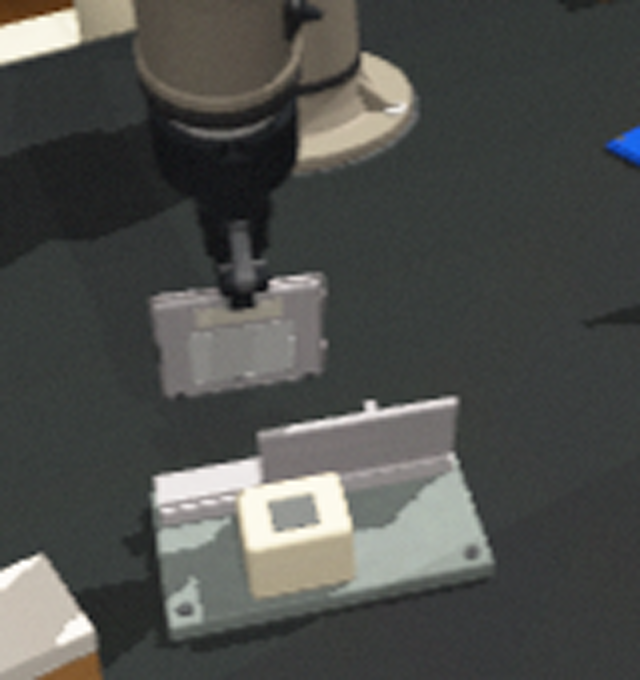

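Run:
```python
from h import *
crop(load("pics/w_c1.pkl"),255,20,90,250,3.1,"pics/w_c1c.png")
```

```text
(no output)
```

View pics/w_c1c.png

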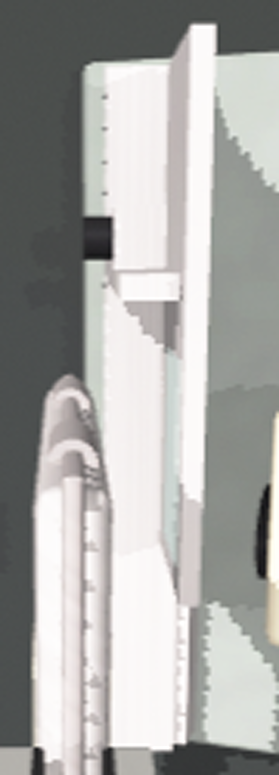

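Run:
```python
from h import *
c=load("pics/w_c1.pkl")
W=lambda x,y:((x+.5)/3.1-.5+255,(y+.5)/3.1-.5+20)
n=np.array([0,0,1.])
for nm,u,z in[("plate+y",(189,25),60),("plate-y",(180,603),60),("ledge+y",(104,68),0),("ledge-y",(110,746),0),("guide in",(180,299),50),("guide out",(122,299),50),("guide + y",(122,271),50)]:
    print(nm,onpl(c,W(*u),n,z).round(1))
for z in(75,30,): print("cass top edge corner",onpl(c,W(75,400),n,154.9+30).round(1))
```

```text
plate+y [-3.4 29.4 60. ]
plate-y [ -2.3 -96.9  60. ]
ledge+y [-19.3  29.1   0. ]
ledge-y [ -16.7 -163.     0. ]
guide in [ -3.  -26.3  50. ]
guide out [-16.4 -26.2  50. ]
guide + y [-16.5 -20.   50. ]
cass top edge corner [-28.  -30.9 184.9]
cass top edge corner [-28.  -30.9 184.9]
```

```bash
cat >> h.py <<'E'
CY=-16.5; CO=np.array([.5335,-.1655,.032])-np.array([.0030,-.0009,0])
E
python3 - <<'E'
from h import *
c=load("pics/w_c1.pkl")
W=lambda x,y:((x+.5)/3.1-.5+255,(y+.5)/3.1-.5+20)
n=np.array([0,0,1.])
for nm,u,z in[("plate+y",(189,25),60),("plate-y",(180,603),60),("ledge+y",(104,68),0),("ledge-y",(110,746),0),("guide in",(180,299),50),("guide out",(122,299),50)]:
    print(nm,onpl(c,W(*u),n,z).round(1))
p,_,_=pose();print(cri(p).round(1))
for q in[(-9,-118,90),(-9,-118,75)]:print(rel(cr(*q),tooldown(CY,20)))
E
```

```text
plate+y [-0.1 29.4 60. ]
plate-y [ -0.2 -97.4  60. ]
ledge+y [-16.1  29.5   0. ]
ledge-y [ -15.4 -163.     0. ]
guide in [ -0.3 -26.5  50. ]
guide out [-13.7 -26.3  50. ]
[-24.2 -97.1 153.8]
(array([20.6, 63.8, 15.6]), array([-0.09, -1.47, -0.07]))
(array([20.6, 78.8, 15.6]), array([-0.09, -1.47, -0.07]))
```

>>> {"fn": "drive_tool", "kwargs": {"series": [[15,15,8,0,-1,0,5],[21,35,15,0,-1.5,0,5],[21,50,15.5,0,-1.5,0,5],[21,60,15.5,0,-1.5,0,5],[21,63,15.5,0,-1.5,0,5]]}}

```text
clock: 8.35
tcp_pos: [0.5177, -0.283, 0.1197]
orientation: [-1.273, 1.705, -1.192]
contact_force: [-0.6, 0.1, -2.2]
grip_width: 0.008
```

Run:
```python
from h import *
p,Rc,o=pose();print(o['clock'],cri(p),crR().inv().apply(o['contact_force']),o['grip_width'])
print(rel(cr(-9,-118,75),tooldown(CY,20)))
f=snap("wrist","w_c2");crop(f,200,40,150,230,3.2,"pics/w_c2.png")
f=snap("scene","s_c2");crop(f,150,200,130,120,5.5,"pics/s_c2.png")
```

```text
8.35 [  -9.91393959 -117.14653554   89.68946818] [ 0.1919981  -0.08536537 -2.24648081] 0.007986961600383789
(array([ 0.9, 14.7,  0.9]), array([ 0.02,  0.12, -0.09]))
```

View pics/w_c2.png

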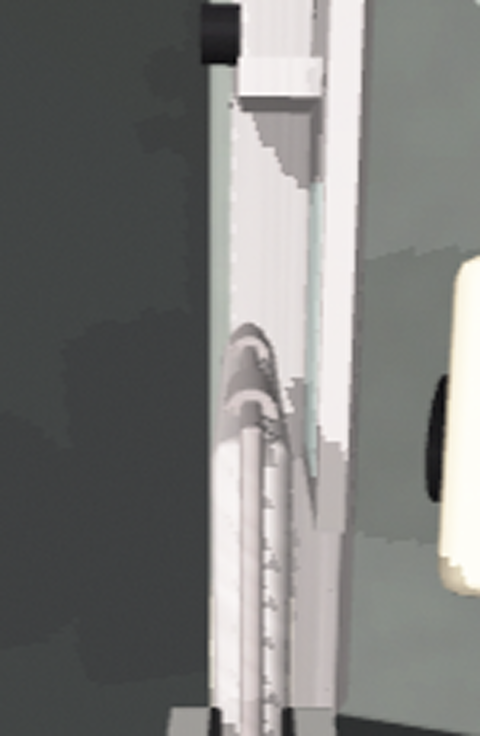

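View pics/s_c2.png

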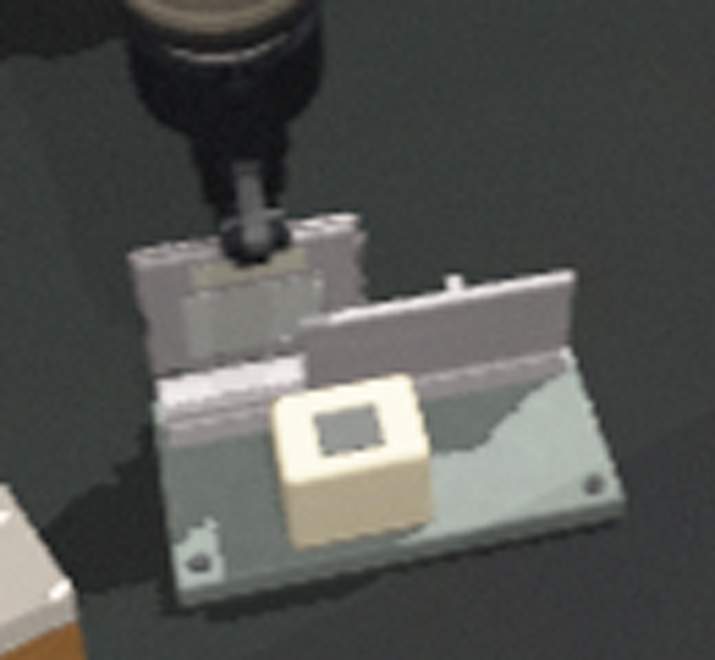

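>>> {"fn": "drive_tool", "kwargs": {"series": [[-6,3,0,0,0,0,5],[-12,6,1,0,0,0,5],[-12,8,1,0,0,0,5],[-12,10,1,0,0,0,5],[-12,12,1,0,0,0,5]]}}

```text
clock: 8.95
tcp_pos: [0.5189, -0.2713, 0.109]
orientation: [-1.273, 1.704, -1.194]
contact_force: [0.7, -0.0, -1.4]
grip_width: 0.0076
```

Run:
```python
from h import *
p,Rc,o=pose();print(o['clock'],cri(p),crR().inv().apply(o['contact_force']),crR().inv().apply(o['moment']),o['grip_width'])
```

```text
8.95 [  -8.32860814 -105.60885823   78.88189247] [ 1.10835082  0.14639096 -1.12973385] [-0.05379562 -0.50613389  0.04076081] 0.007649465240443657
```

>>> {"fn": "drive_tool", "kwargs": {"series": [[0,1,0,0,0,0,5],[0,2,0,0,0,0,5],[0,2,0,0,0,0,5]]}}

```text
clock: 9.25
tcp_pos: [0.5181, -0.2713, 0.107]
orientation: [-1.273, 1.704, -1.194]
contact_force: [-0.6, 0.2, -0.3]
grip_width: 0.0074
```

>>> {"fn": "drive_tool", "kwargs": {"series": [[0,1,0,0,0,0,5],[0,1.5,0,0,0,0,5],[0,1.5,0,0,0,0,5]]}}

```text
clock: 9.55
tcp_pos: [0.5182, -0.2711, 0.106]
orientation: [-1.272, 1.703, -1.194]
contact_force: [1.7, -0.1, 1.9]
grip_width: 0.0079
```

Run:
```python
from h import *
p,Rc,o=pose();print(o['clock'],cri(p),crR().inv().apply(o['contact_force']),crR().inv().apply(o['moment']),o['grip_width'])
f=snap("scene","s_c3");crop(f,150,200,130,120,5.5,"pics/s_c3.png")
f=snap("wrist","w_c3");crop(f,200,40,150,230,3.2,"pics/w_c3.png")
```

```text
9.55 [  -8.02254158 -105.59431363   75.87593063] [0.91865695 0.38361682 2.34645694] [ 0.14489396 -0.3756076  -0.014405  ] 0.007868099717129961
```

View pics/s_c3.png

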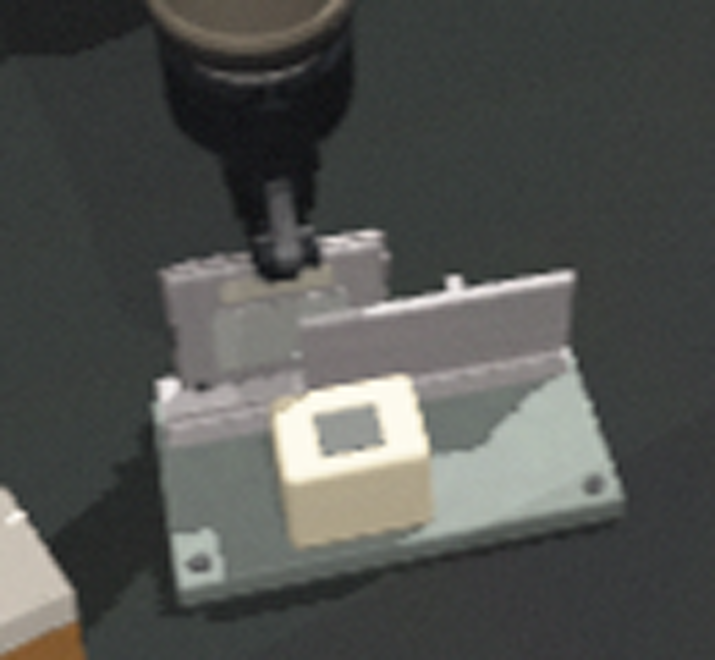

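View pics/w_c3.png

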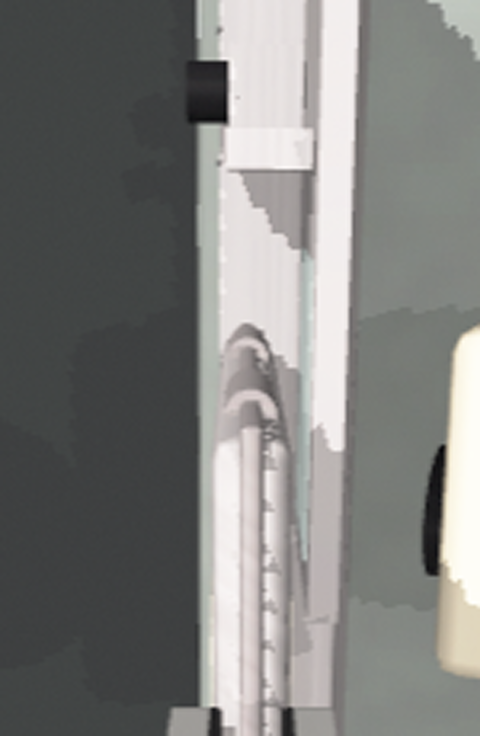

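>>> {"fn": "drive_tool", "kwargs": {"series": [[0,0,1,0,0,0,5],[0,0,2,0,0,0,5],[0,0,2,0,0,0,5]]}}

```text
clock: 9.95
tcp_pos: [0.52, -0.2716, 0.1054]
orientation: [-1.272, 1.703, -1.194]
contact_force: [0.7, 0.9, 1.8]
grip_width: 0.0077
```

Run:
```python
from h import *
p,Rc,o=pose();print(o['clock'],cri(p),crR().inv().apply(o['contact_force']),crR().inv().apply(o['moment']),o['grip_width'])
```

```text
9.95 [  -6.02765812 -105.61863896   75.9312275 ] [-0.21284852  1.08314625  1.8662239 ] [-1.23489857e-02 -2.04215713e-01 -5.94332932e-05] 0.007694840934326483
```

>>> {"fn": "drive_tool", "kwargs": {"series": [[0,0,1,0,0,0,5],[0,0,1.5,0,0,0,5],[0,0,1.5,0,0,0,5]]}}

```text
clock: 10.25
tcp_pos: [0.5212, -0.272, 0.105]
orientation: [-1.272, 1.704, -1.194]
contact_force: [-0.7, 0.4, 3.3]
grip_width: 0.0074
```

Run:
```python
from h import *
p,Rc,o=pose();print(o['clock'],cri(p),crR().inv().apply(o['contact_force']),crR().inv().apply(o['moment']),o['grip_width'])
f=snap("wrist","w_c4");crop(f,200,40,150,230,3.2,"pics/w_c4.png")
```

```text
10.25 [  -4.66330432 -105.66037585   75.9479799 ] [-1.8957065   0.1494316   2.81345486] [ 0.02674938  0.15083884 -0.03856848] 0.0074454008895135215
```

View pics/w_c4.png

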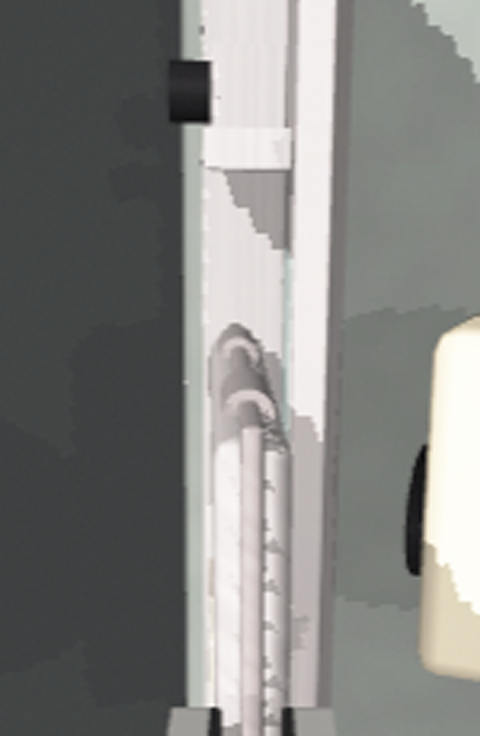

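>>> {"fn": "drive_tool", "kwargs": {"series": [[-4,0,0,0,0,0,5],[-8,0,0,0,0,0,5],[-12,0,0,0,0,0,5],[-16,0,0,0,0,0,5],[-20,0,0,0,0,0,5]]}}

```text
clock: 10.8
tcp_pos: [0.5271, -0.2527, 0.1051]
orientation: [-1.272, 1.703, -1.195]
contact_force: [-1.0, -0.7, 0.4]
grip_width: 0.0078
```

Run:
```python
from h import *
p,Rc,o=pose();print(o['clock'],cri(p),crR().inv().apply(o['contact_force']),crR().inv().apply(o['moment']),o['grip_width'])
f=snap("wrist","w_c5");crop(f,200,60,150,230,3.2,"pics/w_c5.png")
```

```text
10.8 [ -4.51809344 -85.47195107  76.16237985] [-0.80942698 -0.98887766  0.1659337 ] [-0.07219432 -0.55516158  0.04956449] 0.007756973319682216
```

View pics/w_c5.png

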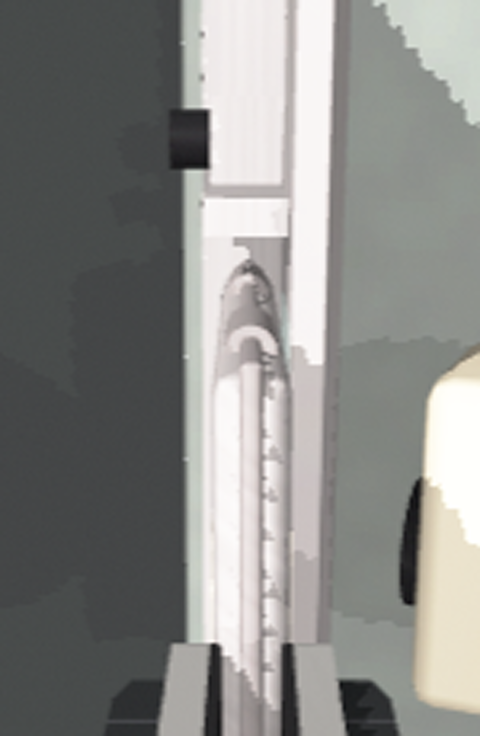

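>>> {"fn": "drive_tool", "kwargs": {"series": [[-1.5,0,0,0,0,0,5],[-3,0,0,0,0,0,5],[-4.5,0,0,0,0,0,5],[-6,0,0,0,0,0,5],[-6,0,0,0,0,0,5]]}}

```text
clock: 11.35
tcp_pos: [0.5291, -0.2453, 0.105]
orientation: [-1.272, 1.703, -1.192]
contact_force: [0.6, -1.7, 1.6]
grip_width: 0.0077
```

>>> {"fn": "drive_tool", "kwargs": {"series": [[-1,0,0,0,0,0,5],[-1,0,0,0,0,0,5]]}}

```text
clock: 11.55
tcp_pos: [0.5294, -0.2441, 0.105]
orientation: [-1.272, 1.703, -1.192]
contact_force: [1.2, -2.0, 2.8]
grip_width: 0.008
```

Run:
```python
from h import *
p,Rc,o=pose();print(o['clock'],cri(p),crR().inv().apply(o['contact_force']),crR().inv().apply(o['moment']),o['grip_width'])
f=snap("wrist","w_c6");crop(f,200,60,150,230,3.2,"pics/w_c6.png")
```

```text
11.55 [ -4.71631198 -76.54037502  75.92658071] [ 0.62960842 -1.62333787  3.21895167] [-0.37432114 -0.4760813  -0.04134712] 0.007954527741042518
```

View pics/w_c6.png

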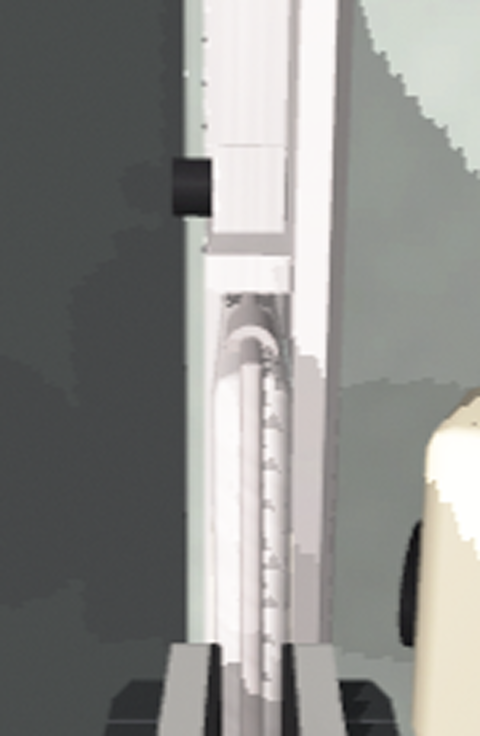

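>>> {"fn": "drive_tool", "kwargs": {"series": [[-0.7,0,0,0,0,0,5],[-0.7,0,0,0,0,0,5],[-0.7,0,0,0,0,0,5]]}}

```text
clock: 11.9
tcp_pos: [0.5296, -0.2437, 0.105]
orientation: [-1.272, 1.703, -1.192]
contact_force: [0.7, -2.8, 2.4]
grip_width: 0.0078
```

Run:
```python
from h import *
p,Rc,o=pose();print(o['clock'],cri(p),crR().inv().apply(o['contact_force']),crR().inv().apply(o['moment']),o['grip_width'])
```

```text
11.9 [ -4.70590263 -76.09581902  75.95111045] [ 0.54250807 -2.444324    2.76216562] [-0.58204024 -0.4492983   0.06265631] 0.007805683480610608
```

>>> {"fn": "drive_tool", "kwargs": {"series": [[-0.3,0,0,0,0,0,10],[-0.3,0,0,0,0,0,13],[0,0,0,0,0,0,18],[0,0,0,0,0,0,24],[0,0,0,0,0,0,24]], "squeeze": 20}}

```text
clock: 12.4
tcp_pos: [0.5294, -0.2434, 0.1048]
orientation: [-1.272, 1.703, -1.192]
contact_force: [0.1, 0.5, 0.8]
grip_width: 0.0244
```

Run:
```python
from h import *
p,Rc,o=pose();print(o['clock'],cri(p),crR().inv().apply(o['contact_force']),crR().inv().apply(o['moment']),o['grip_width'])
f=snap("wrist","w_c7");crop(f,200,60,150,230,3.2,"pics/w_c7.png")
f=snap("scene","s_c7");crop(f,150,200,130,120,5.5,"pics/s_c7.png")
f=snap("top","t_c7");crop(f,290,160,100,80,8,"pics/t_c7.png")
```

```text
12.4 [ -4.84962184 -75.85444999  75.72905303] [-0.33111097  0.52402042  0.70034624] [-0.02773402 -0.35690909 -0.04265827] 0.024367320204285777
```

View pics/w_c7.png

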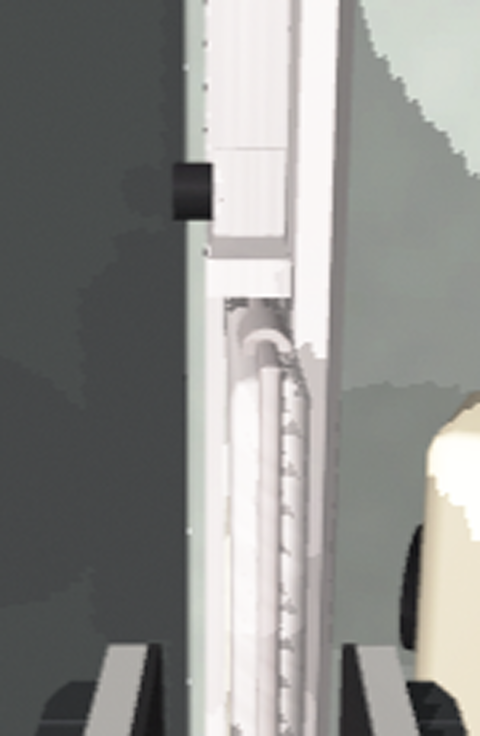

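View pics/s_c7.png

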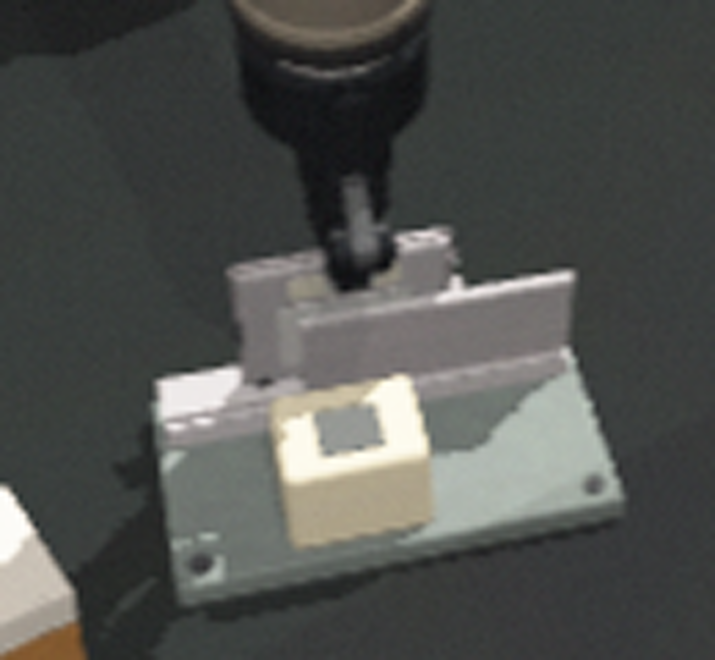

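View pics/t_c7.png

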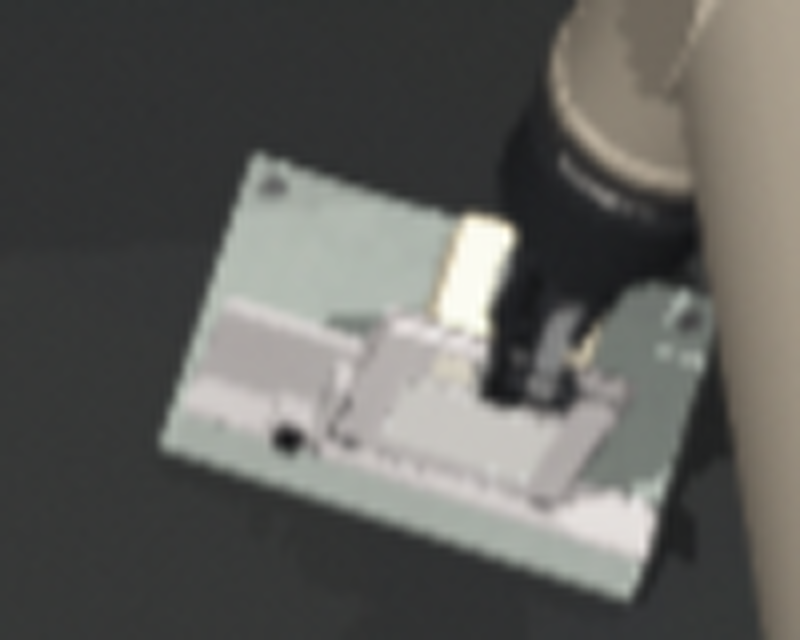

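>>> {"fn": "drive_tool", "kwargs": {"series": [[0,-5,1,0,0,0,30],[0,-20,2,0,0,0,30],[0,-40,2,0,0,0,30],[0,-60,2,0,0,0,30],[0,-80,2,0,0,0,30]]}}

```text
clock: 13.05
tcp_pos: [0.5584, -0.2522, 0.1816]
orientation: [-1.271, 1.702, -1.193]
contact_force: [1.0, -1.1, 0.3]
grip_width: 0.03
```

Run:
```python
from h import *
p,Rc,o=pose();print(o['clock'],cri(p),o['contact_force'])
f=snap("wrist","w_c8");crop(f,180,60,190,210,3.5,"pics/w_c8.png")
```

```text
13.05 [ -2.66445611 -76.03282873 158.19899835] [ 0.95487642 -1.06442878  0.27920355]
```

View pics/w_c8.png

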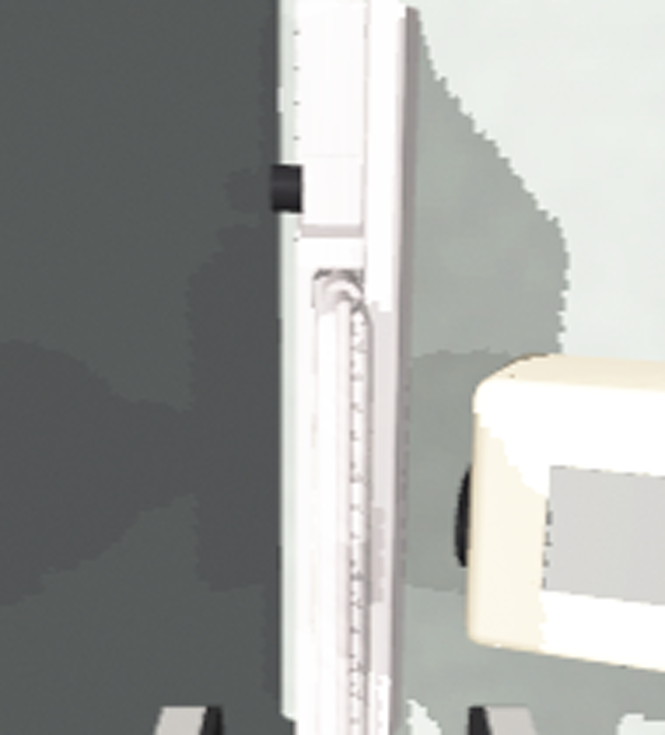

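>>> {"fn": "drive_tool", "kwargs": {"series": [[12,-15,-25,0,0,0,30],[25,-20,-50,0,0,0,30],[25,-20,-80,0,0,0,30],[25,-20,-80,0,0,0,30]]}}

```text
clock: 13.5
tcp_pos: [0.4864, -0.2576, 0.2329]
orientation: [-1.267, 1.697, -1.2]
contact_force: [-0.1, -0.0, 0.1]
grip_width: 0.03
```

Run:
```python
from h import *
p,Rc,o=pose();print(o['clock'],cri(p),o['contact_force'])
f=snap("wrist","w_c9");cv2.imwrite("pics/w_c9f.png",f["frame"]);crop(f,290,60,190,210,3.5,"pics/w_c9.png")
```

```text
13.5 [ -83.64719828 -101.69641488  183.3442927 ] [-0.06800844 -0.03878256  0.12619998]
```

View pics/w_c9f.png

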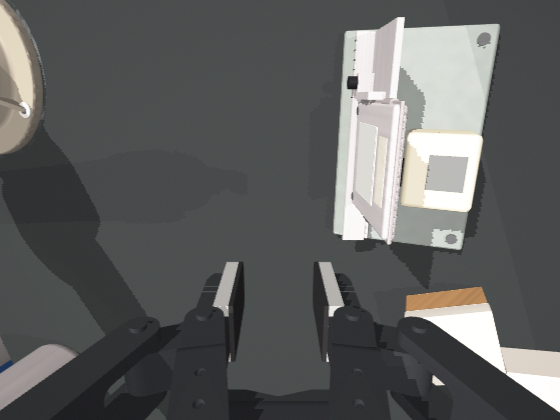

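View pics/w_c9.png

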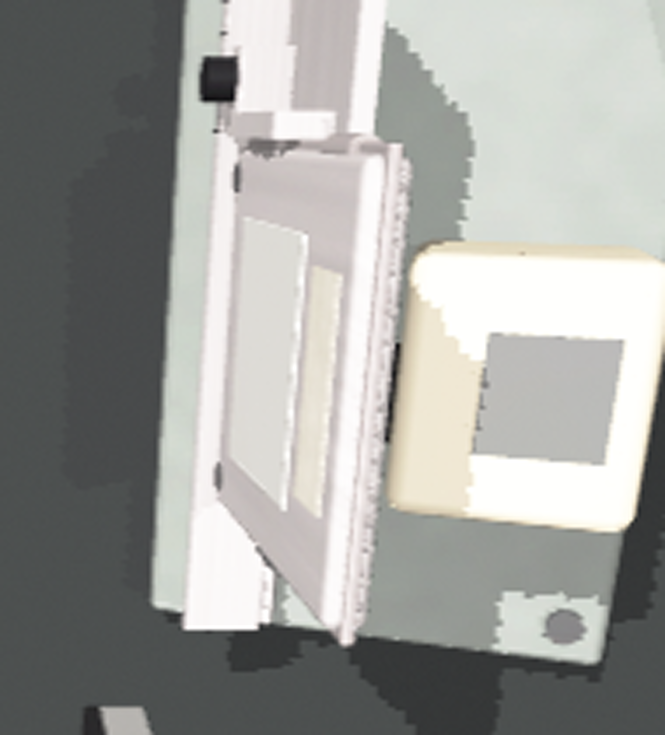

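Run:
```python
from h import *
f=load("pics/w_c9.pkl")
crop(f,335,80,80,70,10,"pics/w_c9g.png")
crop(f,335,170,70,80,7.5,"pics/w_c9h.png")
```

```text
(no output)
```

View pics/w_c9g.png

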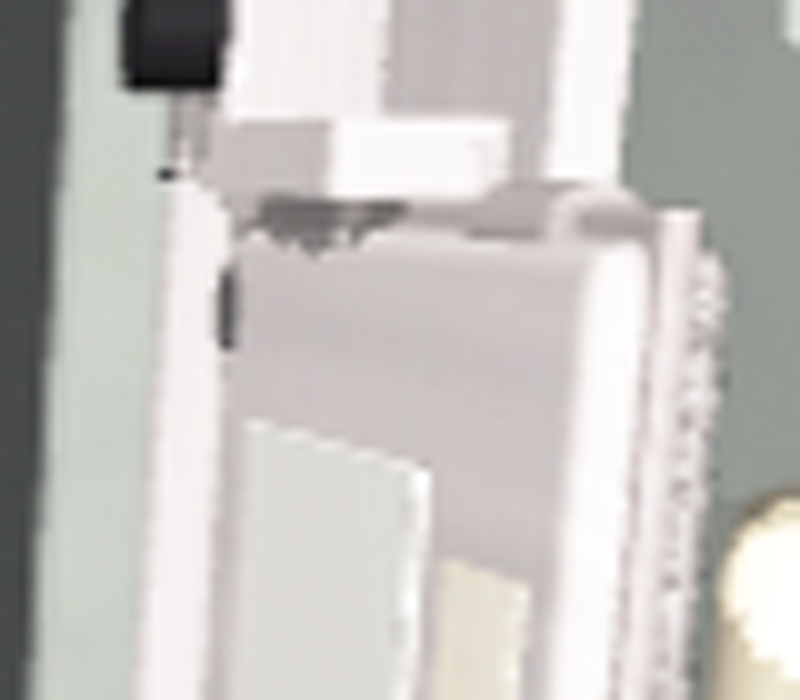

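View pics/w_c9h.png

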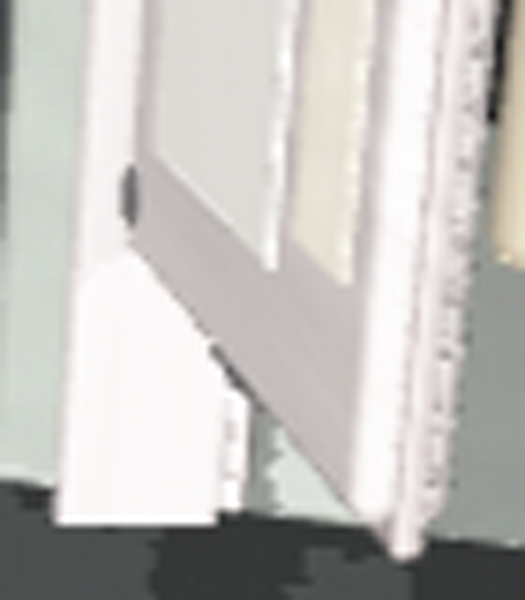

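Run:
```python
from h import *
f=load("pics/w_c9.pkl")
G=lambda x,y:((x+.5)/10-.5+335,(y+.5)/10-.5+80)
H=lambda x,y:((x+.5)/7.5-.5+335,(y+.5)/7.5-.5+170)
nx=np.array([1.,0,0]);nz=np.array([0,0,1.])
for nm,u in[("side low",(255,235)),("side mid",(400,238)),("side up",(480,240)),("top",(585,245)),("bottom edge",(230,300)),]:print(nm,onpl(f,G(*u),nx,-10).round(1))
for nm,u in[("bottom -y",(132,240)),("-y side mid",(230,370)),("-y top",(352,505)),("bottom edge",(140,150))]:print(nm,onpl(f,H(*u),nx,-10).round(1))
print("guide top front-y corner",onpl(f,G(330,197),nz,50).round(1),onpl(f,G(510,200),nz,50).round(1))
print("guide lower front",onpl(f,G(215,200),nx,-14).round(1))
print("ledge front",onpl(f,G(165,250),nz,0).round(1),onpl(f,H(62,480),nz,0).round(1))
print("cass bottom on z=0",onpl(f,G(228,300),nz,0).round(1),onpl(f,H(138,150),nz,0).round(1))
print("plate top",onpl(f,G(560,100),nz,60).round(1))
print("tcp offset")
```

```text
side low [-10.  -30.2   6.5]
side mid [-10.  -29.6  56.1]
side up [-10.  -29.4  77.7]
top [-10.  -29.3 101.8]
bottom edge [-10.  -36.1  -2. ]
bottom -y [ -10.  -124.2    0.4]
-y side mid [ -10.  -124.    54.8]
-y top [ -10.  -121.3  103.3]
bottom edge [ -10.  -111.6    1.7]
guide top front-y corner [-14.1 -26.6  50. ] [  0.  -26.9  50. ]
guide lower front [-14.  -27.2   7.4]
ledge front [-16.7 -31.6   0. ] [ -17.4 -158.3    0. ]
cass bottom on z=0 [-10.6 -36.    0. ] [  -9.9 -112.     0. ]
plate top [  0.2 -19.6  60. ]
tcp offset
```

Run:
```python
from h import *
p,Rc,o=pose()
f=load("pics/w_c9.pkl");Rm,t,K=cam(f)
Rct=Rc.inv().as_matrix()@Rm.T; ct=np.array([-75.1,-164.6,-1.4])/1000
tgt=cr(-10,-77,52)
for tau in(-10,-20,-30):
    Rt=tooldown(CY,tau); d=np.linalg.solve(K,[278,165,1]); d/=np.linalg.norm(d); dw=Rt.as_matrix()@Rct@d
    P=tgt-dw*.27-Rt.apply(ct); print(tau,P,np.hypot(*P[:2]),rel(P,Rt))
print(o['joints'])
```

```text
-10 [ 0.49398858 -0.2620272   0.18411176] 0.5591806278252585 (array([ 2.5, 42.8, 22.8]), array([29.36,  0.08, -0.11]))
-20 [ 0.47759663 -0.25717169  0.17986451] 0.5424350790219006 (array([ 2.5, 52.4,  8.1]), array([39.36,  0.08, -0.11]))
-30 [ 0.46216086 -0.2525994   0.1727131 ] 0.526686927337537 (array([ 2.5, 64.5, -4.7]), array([49.36,  0.07, -0.12]))
[ 0.74471684  0.51744451 -0.55567102  1.5453538   0.23544992  1.4955192
 -0.14113798]
```

>>> {"fn": "drive_tool", "kwargs": {"series": [[0,5,-10,8,0,0,30],[1,15,-10,16,0,0,30],[2,25,-5,24,0,0,30],[2,40,0,32,0,0,30],[2,50,8,39,0,0,30]]}}

```text
clock: 14.05
tcp_pos: [0.4787, -0.2568, 0.1826]
orientation: [-0.833, 1.116, -1.592]
contact_force: [0.4, -0.1, -0.3]
grip_width: 0.03
```

Run:
```python
from h import *
p,Rc,o=pose();print(o['clock'],p,cri(p),o['contact_force'],o['joints'])
f=snap("wrist","w_d1");cv2.imwrite("pics/w_d1.png",f["frame"])
```

```text
14.05 [ 0.4787063  -0.25680572  0.18255596] [ -73.55056448 -103.11886751  133.44809394] [ 0.36600798 -0.11762848 -0.25329333] [ 0.99137715  0.18073478 -0.6388119   2.13381352  0.15109008  0.51823503
 -0.02553853]
```

View pics/w_d1.png

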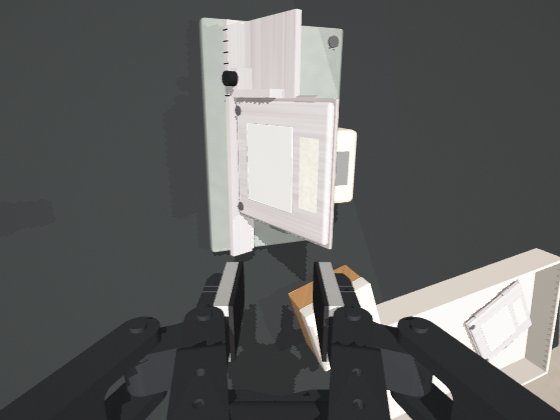

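Run:
```python
from h import *
f=load("pics/w_d1.pkl")
crop(f,205,75,145,180,4.2,"pics/w_d1c.png")
crop(f,220,70,90,60,8.5,"pics/w_d1g.png")
```

View pics/w_d1c.png

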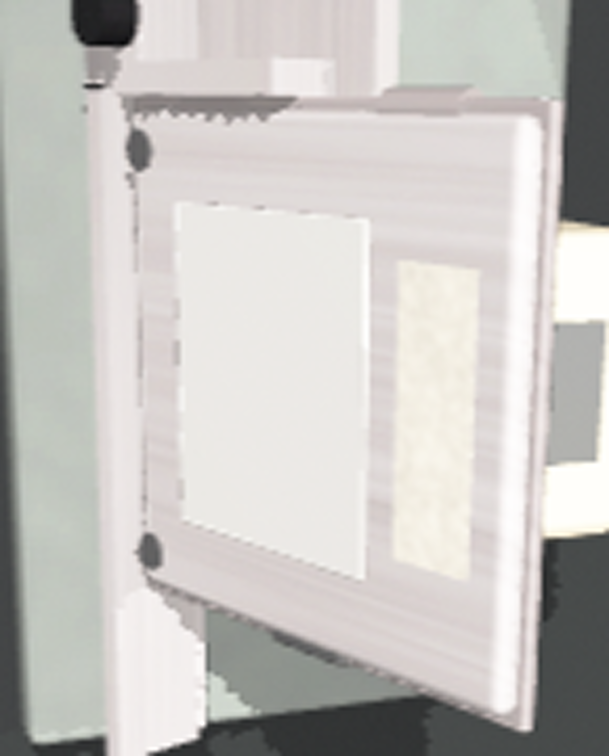

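View pics/w_d1g.png

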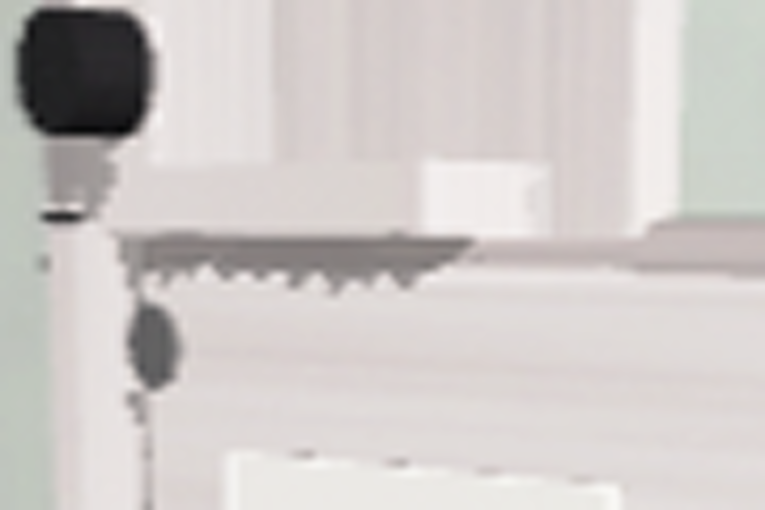

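Run:
```python
from h import *
f=load("pics/w_d1.pkl")
C=lambda x,y:((x+.5)/4.2-.5+205,(y+.5)/4.2-.5+75)
nx=np.array([1.,0,0]);nz=np.array([0,0,1.])
for nm,u,x in[("screw+",(139,151),-10),("screw-",(150,552),-10),("win bl",(178,205),-10),("win br",(183,521),-10),("win tl",(369,220),-10),("win tr",(365,579),-10),("lab 1",(397,262),-10),("lab2",(480,270),-10),("lab3",(395,562),-10),("lab4",(470,580),-10),
 ("rim top+y",(558,101),-5),("rim top-y",(530,729),-5),("rim side",(330,103),-5),("face top+",(520,120),-10),("face top-",(493,708),-10),("guide bottom-line",(130,96),-14),("guide line2",(270,96),-14)]:
    print(nm,onpl(f,C(*u),nx,x).round(1))
for nm,u in[("ledge+",(90,120)),("ledge-",(108,720))]:print(nm,onpl(f,C(*u),nz,0).round(1))
print("guide corner z50",onpl(f,C(272,95),nz,50).round(1),onpl(f,C(333,95),nz,50).round(1))
print("plate top",onpl(f,C(374,40),nz,60).round(1))
```

```text
screw+ [-10.  -36.9   3.3]
screw- [ -10.  -117.9    2.9]
win bl [-10.  -46.4  15.9]
win br [ -10.  -108.5   15.1]
win tl [-10.  -46.   69.7]
win tr [ -10.  -107.4   69.9]
lab 1 [-10.  -52.2  76.6]
lab2 [-10.  -51.9  95. ]
lab3 [ -10.  -102.5   77.5]
lab4 [ -10.  -101.4   95.2]
rim top+y [ -5.  -27.3 104.6]
rim top-y [  -5.  -125.6  105.1]
rim side [ -5.  -27.8  54. ]
face top+ [-10.  -29.9 102. ]
face top- [ -10.  -121.7  101.3]
guide bottom-line [-14.  -26.8   6.8]
guide line2 [-14.  -26.7  49. ]
ledge+ [-18.7 -31.1   0. ]
ledge- [ -20.1 -154.     0. ]
guide corner z50 [-14.4 -26.5  50. ] [ -0.9 -26.5  50. ]
plate top [ -0.6 -17.8  60. ]
```

Run:
```python
from h import *
p,Rc,o=pose()
t=load("pics/top0.pkl");print("box",onz(t,(408,205),.052))
Rt=tooldown(CY,20)*R.from_euler('z',10,degrees=True)
print((crR().inv()*Rt).as_matrix().round(2))
for q in[(-30,-155,140),(-5,-152,120),(-5,-152,38)]:print(cr(*q),rel(cr(*q),Rt))
```

```text
box [ 0.54882537 -0.43646016  0.052     ]
[[-0.   -0.    1.  ]
 [-0.98  0.17 -0.  ]
 [-0.17 -0.98 -0.  ]]
[ 0.50535874 -0.3188099   0.17381757] (array([52.1, 20. , 44.5]), array([-39.7 ,   3.55,   9.49]))
[ 0.52217697 -0.32066284  0.14647322] (array([49.2, 51.4, 50.9]), array([-39.7 ,   3.55,   9.49]))
[ 0.49528624 -0.31269744  0.06941842] (array([ 49.3, 114.4,  -1.6]), array([-39.7 ,   3.55,   9.49]))
```

>>> {"fn": "drive_tool", "kwargs": {"series": [[12,-10,0,-8,1,2,10],[24,-10,10,-16,1.5,4,4],[36,0,20,-24,2,6,0],[46,10,32,-32,3,8,0],[52,20,44,-39.7,3.5,9.5,0]]}}

```text
clock: 14.6
tcp_pos: [0.5063, -0.3212, 0.1746]
orientation: [-1.102, 1.783, -1.089]
contact_force: [1.4, -1.5, -0.1]
grip_width: -0.0
```

Run:
```python
from h import *
p,Rc,o=pose();print(o['clock'],cri(p),o['contact_force'],o['grip_width'])
Rt=tooldown(CY,20)*R.from_euler('z',10,degrees=True)
for q in[(-5,-152,120),(-5,-152,38)]:print(rel(cr(*q),Rt))
f=snap("wrist","w_e1");cv2.imwrite("pics/w_e1.png",f["frame"])
```

```text
14.6 [ -28.75745994 -156.99999213  141.28018731] [ 1.38073117 -1.45274215 -0.06706019] -1.362497336664785e-07
(array([-1.3, 21.7, 23.9]), array([ 0.32, -0.13, -0.02]))
(array([ 13. , 102.4,  24.4]), array([ 0.32, -0.13, -0.02]))
```

View pics/w_e1.png

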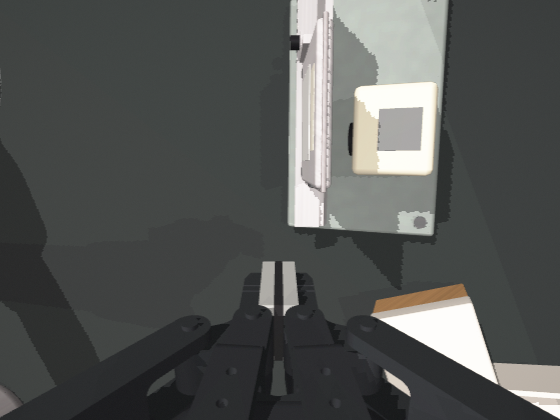

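>>> {"fn": "drive_tool", "kwargs": {"series": [[0,12,15,0,0,0,0],[2,30,24,0,0,0,0],[5,55,24,0,0,0,0],[9,80,24,0,0,0,0],[13,102,24.5,0.3,0,0,0]]}}

```text
clock: 15.15
tcp_pos: [0.4963, -0.3109, 0.0609]
orientation: [-1.101, 1.791, -1.076]
contact_force: [-0.4, -0.5, -0.3]
grip_width: 0.0002
```

Run:
```python
from h import *
p,Rc,o=pose();print(o['clock'],cri(p),crR().inv().apply(o['contact_force']),crR().inv().apply(o['moment']))
f=snap("wrist","w_e2");cv2.imwrite("pics/w_e2.png",f["frame"])
f=snap("scene","s_e2");crop(f,140,200,130,120,5.5,"pics/s_e2.png")
Rt=tooldown(CY,20)*R.from_euler('z',10,degrees=True)
print(rel(cr(-5,-139,38),Rt))
```

```text
15.15 [  -1.62199441 -149.97222416   30.13923211] [-0.142827   -0.60479751 -0.32851099] [-0.265604   -0.35674784 -0.03693635]
(array([-13.1,  -7.6,  -1.7]), array([ 1.16, -0.11, -0.45]))
```

View pics/w_e2.png

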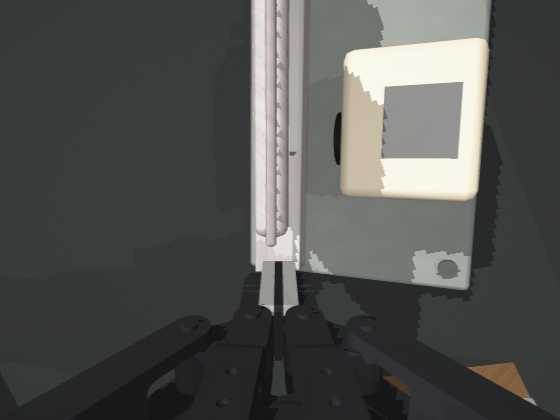

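View pics/s_e2.png

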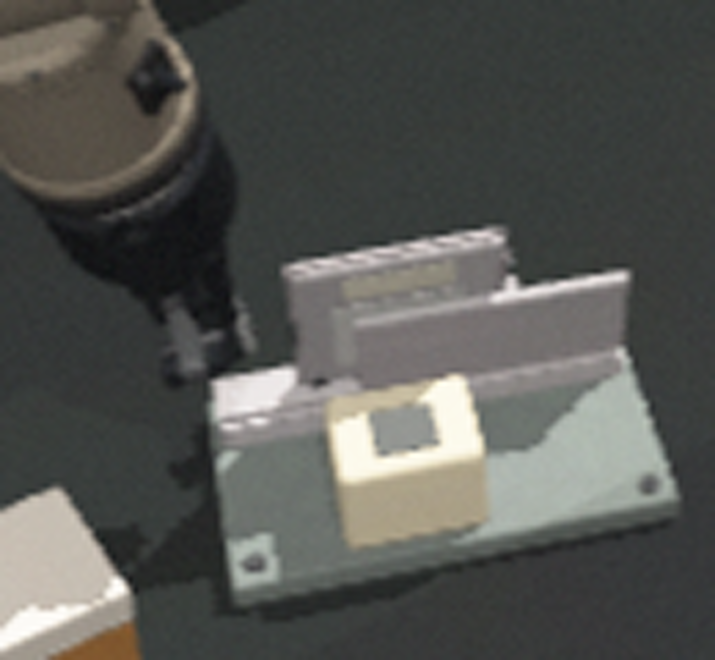

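>>> {"fn": "drive_tool", "kwargs": {"series": [[0,-4,-2,0.6,0,0,0],[-3,-7,-2,1,0,0,0],[-6,-7,-2,1,0,0,0],[-9,-7,-2,1,0,0,0],[-9,-7,-2,1,0,0,0]]}}

```text
clock: 15.75
tcp_pos: [0.498, -0.303, 0.069]
orientation: [-1.093, 1.782, -1.086]
contact_force: [-0.4, 0.0, -0.9]
grip_width: -0.0003
```

Run:
```python
from h import *
p,Rc,o=pose();print(o['clock'],cri(p),crR().inv().apply(o['contact_force']),crR().inv().apply(o['moment']))
f=snap("wrist","w_e3");crop(f,230,190,90,90,7,"pics/w_e3.png")
```

```text
15.75 [  -5.02707821 -141.98841102   37.55244572] [-0.05631585 -0.07594079 -0.98415469] [-0.19337252 -0.3815677  -0.06260163]
```

View pics/w_e3.png

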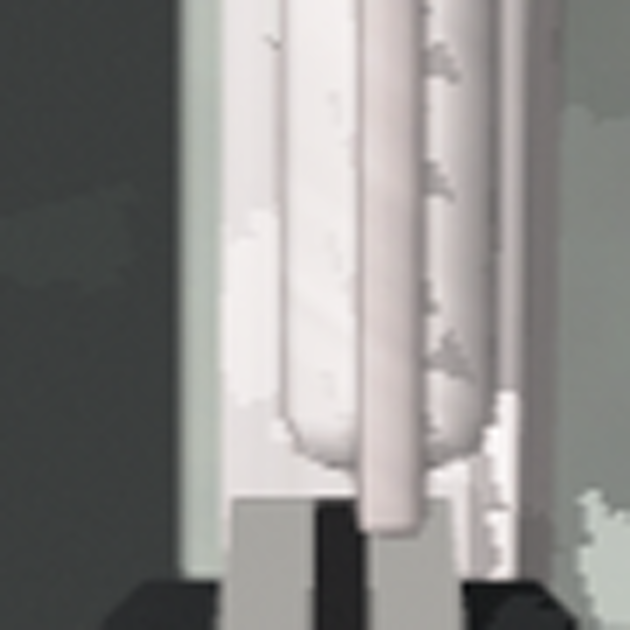

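>>> {"fn": "drive_tool", "kwargs": {"series": [[-1,0.2,0,0,0,0,0],[-2,0.3,0,0,0,0,0],[-3,0.5,0,0,0,0,0],[-3,0.5,0,0,0,0,0]]}}

```text
clock: 16.2
tcp_pos: [0.4985, -0.3002, 0.0687]
orientation: [-1.093, 1.782, -1.086]
contact_force: [0.6, -0.0, -0.4]
grip_width: -0.0003
```

Run:
```python
from h import *
p,Rc,o=pose();print(o['clock'],cri(p),crR().inv().apply(o['contact_force']),crR().inv().apply(o['moment']))
```

```text
16.2 [  -5.14552918 -139.11928829   37.1708659 ] [ 0.65388203  0.1283822  -0.22358363] [-0.19279372 -0.39003094 -0.01380139]
```

>>> {"fn": "drive_tool", "kwargs": {"series": [[-0.5,0.1,0,0,0,0,0],[-1,0.2,0,0,0,0,0],[-1,0.2,0,0,0,0,0]]}}

```text
clock: 16.5
tcp_pos: [0.4989, -0.2991, 0.0686]
orientation: [-1.093, 1.782, -1.086]
contact_force: [1.1, 0.4, 0.0]
grip_width: 0.0
```

Run:
```python
from h import *
p,Rc,o=pose();print(o['clock'],cri(p),crR().inv().apply(o['contact_force']),crR().inv().apply(o['moment']))
```

```text
16.5 [  -5.12785887 -137.97119682   37.12302834] [0.91146705 0.74041544 0.34877457] [-0.21513069 -0.39427962 -0.09811793]
```

>>> {"fn": "drive_tool", "kwargs": {"series": [[-0.5,0.1,0,0,0,0,0],[-0.8,0.1,0,0,0,0,0],[-0.8,0.1,0,0,0,0,0]]}}

```text
clock: 16.8
tcp_pos: [0.4991, -0.2983, 0.0687]
orientation: [-1.093, 1.782, -1.086]
contact_force: [0.4, 0.7, -0.9]
grip_width: 0.0002
```

Run:
```python
from h import *
p,Rc,o=pose();print(o['clock'],cri(p),crR().inv().apply(o['contact_force']),crR().inv().apply(o['moment']))
f=snap("wrist","w_e4");crop(f,230,190,90,90,7,"pics/w_e4.png")
```

```text
16.8 [  -5.14224373 -137.10499248   37.16295722] [ 0.48578927  0.74005752 -0.79312896] [-0.13114598 -0.30929712 -0.05327034]
```

>>> {"fn": "drive_tool", "kwargs": {"series": [[-0.5,0.1,0,0,0,0,0],[-0.8,0.1,0,0,0,0,0],[-0.8,0.1,0,0,0,0,0]]}}

```text
clock: 17.15
tcp_pos: [0.4994, -0.2975, 0.0688]
orientation: [-1.093, 1.782, -1.086]
contact_force: [-0.8, 0.2, 0.0]
grip_width: 0.0002
```

Run:
```python
from h import *
p,Rc,o=pose();print(o['clock'],cri(p),crR().inv().apply(o['contact_force']),crR().inv().apply(o['moment']))
```

```text
17.15 [  -5.13730399 -136.26613088   37.23908503] [-0.79319902 -0.0551463  -0.27794492] [-0.23353779 -0.34060269 -0.05293635]
```

View pics/w_e4.png

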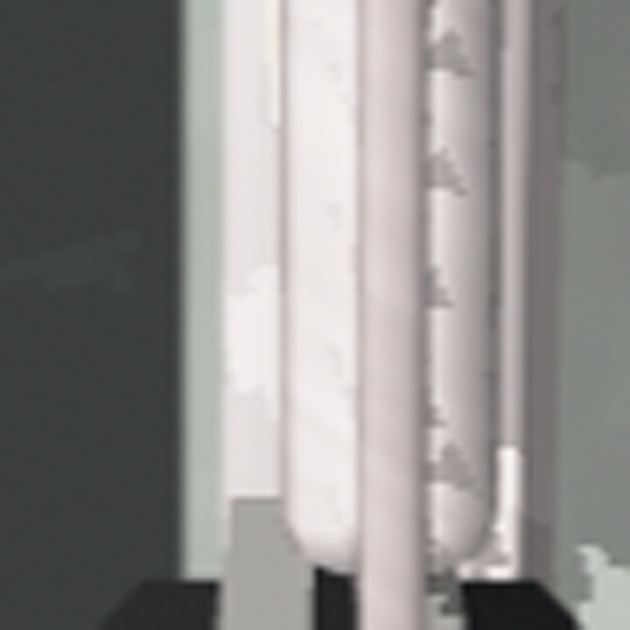

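>>> {"fn": "drive_tool", "kwargs": {"series": [[-0.5,0.1,0,0,0,0,0],[-1,0.1,0,0,0,0,0],[-1,0.1,0,0,0,0,0]]}}

```text
clock: 17.45
tcp_pos: [0.4998, -0.2965, 0.0689]
orientation: [-1.093, 1.782, -1.086]
contact_force: [-1.2, 1.2, 0.1]
grip_width: 0.0002
```

Run:
```python
from h import *
p,Rc,o=pose();print(o['clock'],cri(p),crR().inv().apply(o['contact_force']),crR().inv().apply(o['moment']))
```

```text
17.45 [  -5.12609474 -135.15944976   37.38053964] [-1.43974254  0.85429101 -0.37251926] [-0.15495481 -0.35040398 -0.08887702]
```

>>> {"fn": "drive_tool", "kwargs": {"series": [[-0.5,0.1,0,0,0,0,0],[-0.8,0.1,0,0,0,0,0],[-0.8,0.1,0,0,0,0,0]]}}

```text
clock: 17.75
tcp_pos: [0.5, -0.2956, 0.0689]
orientation: [-1.093, 1.782, -1.085]
contact_force: [0.7, 0.4, 0.8]
grip_width: -0.0002
```

Run:
```python
from h import *
p,Rc,o=pose();print(o['clock'],cri(p),crR().inv().apply(o['contact_force']),crR().inv().apply(o['moment']))
f=snap("wrist","w_e5");cv2.imwrite("pics/w_e5.png",f["frame"])
f=snap("scene","s_e5");crop(f,140,200,130,120,5.5,"pics/s_e5.png")
```

```text
17.75 [  -5.11741026 -134.246233     37.44480532] [0.24033034 0.6209255  0.95955898] [-0.14062911 -0.37862834 -0.08289894]
```

View pics/s_e5.png

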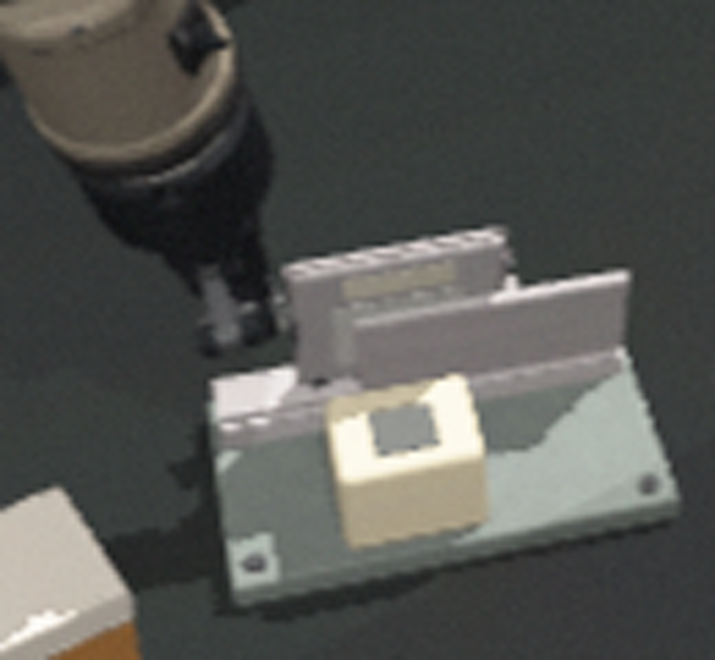

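View pics/w_e5.png

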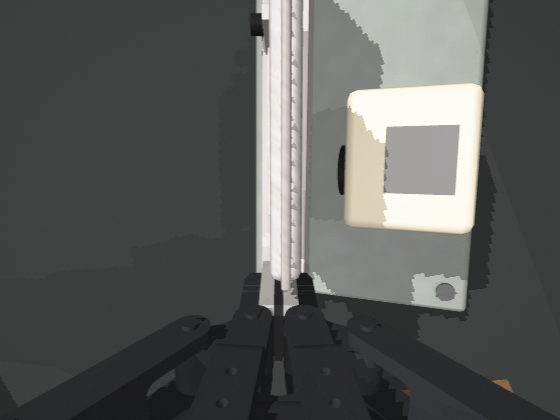

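>>> {"fn": "drive_tool", "kwargs": {"series": [[-0.7,0.1,0,0,0,0,0],[-1.4,0.2,0,0,0,0,0],[-1.4,0.2,0,0,0,0,0]]}}

```text
clock: 18.15
tcp_pos: [0.5003, -0.2947, 0.0689]
orientation: [-1.094, 1.782, -1.086]
contact_force: [0.5, -2.2, 0.8]
grip_width: 0.0002
```

Run:
```python
from h import *
p,Rc,o=pose();print(o['clock'],cri(p),crR().inv().apply(o['contact_force']),crR().inv().apply(o['moment']))
```

```text
18.15 [  -5.15294857 -133.33566318   37.43455379] [ 0.73760465 -2.00131022  1.1011715 ] [-0.43051159 -0.37366811 -0.08412646]
```

>>> {"fn": "drive_tool", "kwargs": {"series": [[-0.7,0.1,0,0,0,0,0],[-1.2,0.2,0,0,0,0,0],[-1.2,0.2,0,0,0,0,0]]}}

```text
clock: 18.45
tcp_pos: [0.5004, -0.2945, 0.069]
orientation: [-1.094, 1.782, -1.088]
contact_force: [-1.4, -4.2, 0.9]
grip_width: 0.0001
```

Run:
```python
from h import *
p,Rc,o=pose();print(o['clock'],cri(p),crR().inv().apply(o['contact_force']),crR().inv().apply(o['moment']))
f=snap("scene","s_e6");crop(f,140,200,130,120,5.5,"pics/s_e6.png")
```

```text
18.45 [  -5.10733176 -133.10478011   37.53805376] [-0.48187509 -4.3971778   0.77597176] [-1.03486305 -0.29005775 -0.04442236]
```

View pics/s_e6.png

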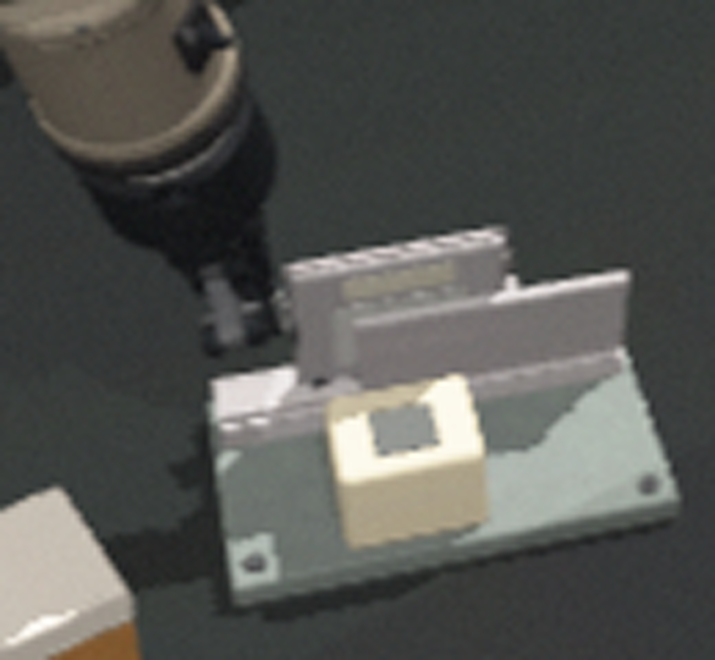

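>>> {"fn": "drive_tool", "kwargs": {"series": [[2,0,0,0,0,0,0],[8,0,0,0,0,0,0],[18,0,0,0,0,0,0],[20,-25,0,0,0,0,0],[20,-60,0,0,0,0,0]]}}

```text
clock: 19.0
tcp_pos: [0.5078, -0.3295, 0.1197]
orientation: [-1.095, 1.787, -1.084]
contact_force: [1.1, 1.2, 0.6]
grip_width: -0.0
```

Run:
```python
from h import *
p,Rc,o=pose();print(o['clock'],cri(p),o['contact_force'])
f=load("pics/w_d1.pkl")
# target: same pose as w_d1 (front look)
print(rel(cr(-73,-103,133),tooldown(CY,-20)))
```

```text
19.0 [  -6.40618715 -164.59642584   91.00006321] [1.06618939 1.24187365 0.62435545]
(array([-68. , -29.7, -67. ]), array([40.3 , -3.78, -9.96]))
```

>>> {"fn": "drive_tool", "kwargs": {"series": [[0,-35,-20,8,-1,-2,0],[-5,-60,-45,16,-1.5,-4,0],[-20,-60,-67,24,-2,-6,0],[-45,-45,-67,32,-3,-8,0],[-68,-30,-67,40,-3.8,-10,0]]}}

```text
clock: 19.5
tcp_pos: [0.4792, -0.258, 0.1841]
orientation: [-0.836, 1.117, -1.595]
contact_force: [0.4, 0.5, -1.5]
grip_width: -0.0004
```

Run:
```python
from h import *
p,Rc,o=pose();print(o['clock'],cri(p),o['contact_force'])
f=snap("wrist","w_f1");cv2.imwrite("pics/w_f1f.png",f["frame"]);crop(f,205,75,145,180,4.2,"pics/w_f1.png");crop(f,220,70,90,60,8.5,"pics/w_f1g.png")
f=snap("scene","s_f1");crop(f,140,150,260,170,3,"pics/s_f1.png")
```

```text
19.5 [ -73.32557676 -104.14675424  135.22328015] [ 0.3989597   0.47471515 -1.48523701]
```

View pics/w_f1.png

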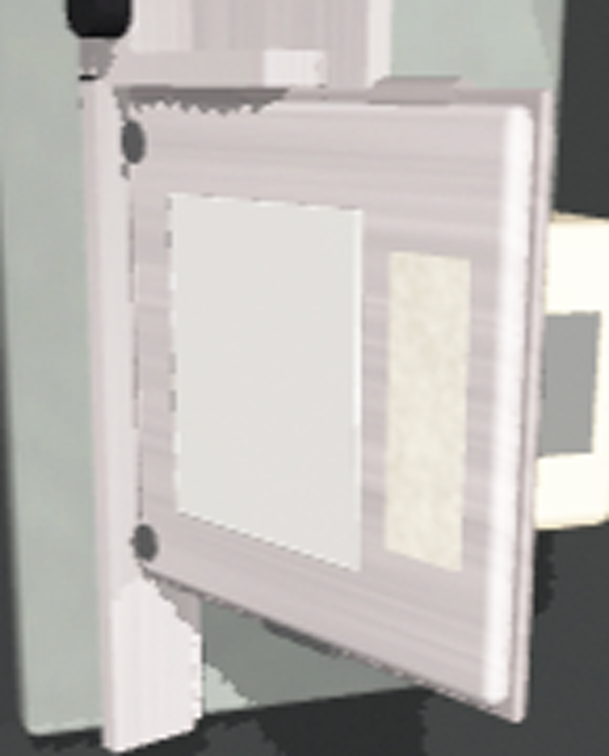

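View pics/s_f1.png

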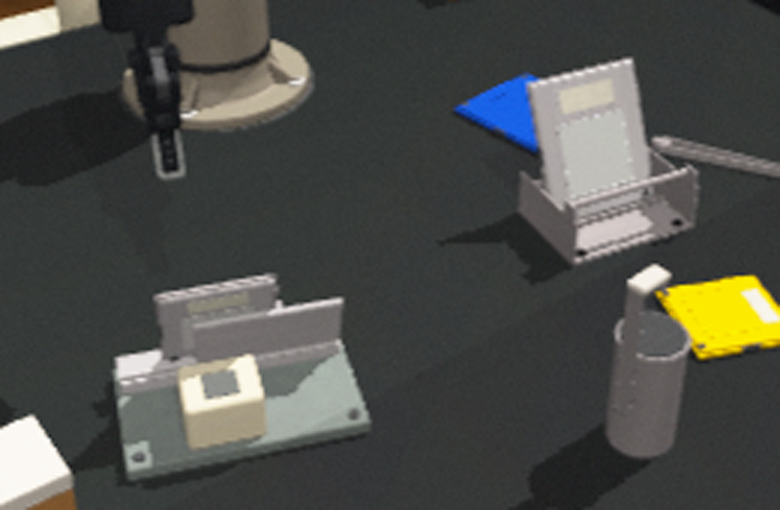

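Run:
```python
from h import *
f=load("pics/w_f1.pkl")
C=lambda x,y:((x+.5)/4.2-.5+205,(y+.5)/4.2-.5+75)
nx=np.array([1.,0,0]);nz=np.array([0,0,1.])
for nm,u,x in[("screw+",(133,142),-10),("screw-",(145,543),-10),("win bl",(170,196),-10),("win br",(177,512),-10),("win tl",(362,211),-10),("win tr",(360,570),-10),("rim top+y",(550,91),-5),("rim top-y",(522,720),-5),("guide line2",(264,87),-14)]:
    print(nm,onpl(f,C(*u),nx,x).round(1))
```

```text
screw+ [-10.  -36.8   3.2]
screw- [ -10.  -117.8    2.8]
win bl [-10.  -46.4  15.3]
win br [ -10.  -108.6   14.8]
win tl [-10.  -46.   69.9]
win tr [ -10.  -107.4   70.4]
rim top+y [ -5.  -27.2 104.9]
rim top-y [  -5.  -125.8  105.1]
guide line2 [-14.  -26.7  49.4]
```

View pics/w_f1g.png

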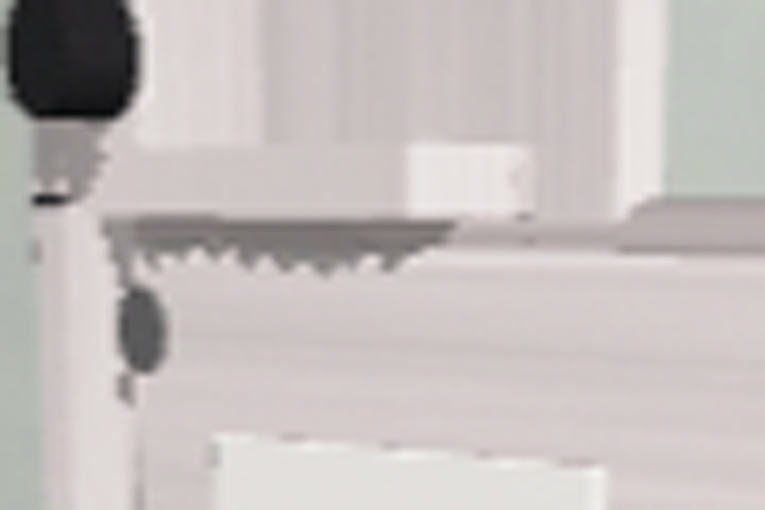

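```bash
python3 -c "
from bench import r
print(r.hand_in(), r.get_obs()['clock'])"
```

```text
the job is handed in; nothing more can be done
the job is handed in; nothing more can be done
```

I tipped the tall cassette forward, and it leans on the rack's front rail and is still in the rack. I drew out the short cassette, lowered it onto the reading stand's ledge with only a few newtons of contact, slid it to the side guide, and let go. The job was handed in after about 19.5 s on the clock.

- **Touching the guide:** A light push on the cassette's free side edge met stiff resistance at 4.4 N, and the cassette did not move. The images put its edge within about 0.5 mm of the guide face, so contact rests on that push; the images alone cannot confirm it.
- **Square in the corner:** Features on its front face line up with the stand to within about 0.5 degrees, with its lower edge on the ledge. One earlier image from an oblique angle hinted at a yaw of about 1 degree. The later, squarer views did not examine yaw, but the last close side view shows it flush with the back plate.
- **On release:** Its top settled back about 3 mm onto the plate, so it had been held leaning slightly forward until then.
- **Everything else:** In the last scene view the canister and the look-alikes look undisturbed. The vial box and forceps are only partly in that view; nothing touched them. The gripper was well clear of the stand and rack when I handed in.

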